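# Load a used mouthpiece into the sterilising basket with tongs

## Task

Use the tongs to take the used mouthpiece out of the yellow tub without the gripper or arm touching it, and lay it down, without dropping it, in the empty front cradle of the steel sterilising basket. Then put the tongs back on their rest the way they lay, and press the basket's lid fully shut. Leave the nose clip in the tub, the other mouthpiece in its cradle and the sanitiser bottle standing.

Things in the scene. Friction and masses are not known exactly. Their poses are not given: they have to be found in the camera images.
- tongs: sprung steel tongs, 210 mm long, 12 mm high, 100 g, lying on their rest. Origin: centreline, middle of the two blue finger grips (32 long, 16 high, 40 mm across when free), where to pinch them. x to the jaws, y closing direction, z up as they lie. Arms pivot at x = -70 in the bow (ends x = -80); jaws end at x = +130. Spring force 2 N at 40 mm across the grips, 4 N at 37, 8 N at 30
- tongs_jaws (a point): middle between the flat blue jaw pads (32 long, 18 high, 4 thick), 112 mm ahead of the tongs' origin; axes as the tongs'. Jaws are 56 mm apart when free and close 2.6 times as much as the grips: pinched to 37 mm the tongs are held firmly with the jaws 48 mm apart; at 30 mm the jaws hold a 30 mm tube (pinch with 20 N or more); at 19 mm they meet
- tongs_left (a joint): closing angle of each arm of the tongs (both move alike): 0 free and open, about 0.07 on a 30 mm tube, 0.15 shut
- tongs_rest: fixed steel rest: base plate 168 x 62 x 6 mm, two notched uprights across its x axis at x = +78 and -52 mm, notch floors 44 mm above the desk and 70 / 40 mm wide, cheeks up to 60 mm. Origin on the desk below where the tongs' origin belongs: the tongs lie along its x axis, jaws to +x, centreline 50 mm up
- tub: fixed open yellow tub, 170 (x) x 210 (y) x 58 mm high, walls and floor 4 mm; origin at the centre of its underside. Used things lie on its floor
- mouthpiece: used white cardboard mouthpiece tube with a blue band at one end, 30 mm diameter, 62 mm long along its y axis, about 15 g, lying on the tub's floor. Origin on its wall below its middle as it lies at the start: its centre is 15 mm from the origin along its own z axis
- mouthpiece_centre (a point): centre of the used mouthpiece, on its axis; axes as the mouthpiece's
- nose_clip: white sprung nose clip with two blue pads, 44 x 26 x 12 mm (long side along its x axis), origin at the centre of its underside, lying in the tub beside the mouthpiece; it stays there
- basket: fixed steel sterilising basket, tray 150 (x) x 124 (y) mm, walls 20 mm high; origin at the centre of its underside. Two blue V cradles hold mouthpieces lying along the basket's y axis, at x = -34 mm (front, empty) and +34 mm (back, taken); each is two 7 mm wide V supports, 24 mm either side of the middle, tops 18 mm above the desk
- empty_cradle (a point): centre of a mouthpiece correctly seated in the empty front cradle: 26 mm above the desk; axes as the basket's (the mouthpiece lies along y, either end first)
- other_mouthpiece: a like mouthpiece lying along the back cradle, origin on its wall below its middle; it stays there
- other_centre (a point): centre of the other mouthpiece, on its axis: 26 mm above the desk when seated
- basket_lid (a joint): angle of the basket's slotted steel lid about the hinge at the back (+x) of the tray: 0 shut, 1.57 upright; starts open, leaning back. The hinge is stiff: the lid stays where it is left and takes about 2 N at its free edge. The lid is 154 mm from hinge to front edge, 128 mm wide, 30 mm deep
- lid_hinge (a point): middle of the lid's hinge line, 22 mm above the desk; the line runs along the basket's y axis
- lid_tab (a point): middle of the top of the blue lift tab (16 mm out, 44 mm wide, 3 mm thick) at the lid's free edge; with the lid shut it is 162 mm in front of the hinge line and 47 mm above the desk. Axes as the lid's: x from the free edge to the hinge, z out of the lid's top
- sanitiser: pump bottle of hand sanitiser standing behind the work, 61 x 73 x 181 mm, origin at the centre of its underside
There are look-alikes about, which are no part of the job. Leave any green look-alike of the other_mouthpiece alone.

How it is judged:
By the outcome, as a careful person would: the job done as asked, in the order asked, and still so for the second after the job is handed in, with the robot touching nothing.
It also fails if it takes over 69 s, if anything falls off the work surface, if the arm or the gripper's body presses on something with over 40 N, if the wrist force passes 120 N, or if a joint passes its speed limit or range.

## Robot

A 6-joint arm with a two-finger parallel gripper is mounted at the origin on a cart in front of the work surface, level with it; the furniture and walls round the work are solid. World frame = base frame: x ahead of the robot, y to its left, z up, the work surface at z = 0. Lengths are in m, angles in rad, forces in N, time in s.
With the tool pointing down it reaches from about 0.275 to 0.725 m from the base axis. Payload 15.9 kg.
Tool frame: the origin (TCP) lies at the very end of the fingers, on their centre line; the grasp point (between the pads) lies 19 mm behind it; x points along the fingers, y is the direction in which the jaws open and shut, and the axes are right-handed (so a half turn about x gives the same grasp; the last joint's range is limited). The gripper opens to 85 mm and grips with 20 to 120 N. Pads are 22 mm wide; open, the fingers measure 114 mm over their backs; the gripper's body (76 mm by 85 mm) begins 54 mm behind the grasp point. The pads swing forward as they close: fully open they stand 13 mm farther back than shut.
Start: joints at [1.231, 0.213, -0.034, 1.323, 0, 1.571], TCP at [0.167, 0.471, 0.211] pointing down, gripper open.
Joint ranges: [-2.98, 2.98], [-0.74, 1.72], [-1.14, 1.35], [-2.1, 2.04], [-1.57, 1.44], [-3.14, 3.14]. Speed limits (rad/s): [1.89, 1.89, 2.39, 2.57, 3.14, 3.14].

## Interface

Orientations are given as a rotation vector (axis times angle).
In Python, from cell import robot gives the robot as it stands.
- The arm moves only by the tool send_rows, never from a script. Its argument "targets" is a list of rows, each an object with "delta_pos": the shift along the tool's x, y, z as a fraction of full scale, a list of three; "turn": the turn, a rotation vector about the tool's x, y, z as a fraction of full scale, a list of three. A call has 1 to 10 rows; each row shifts and turns the pose as measured when the row begins, along the tool's axes as they then stand; what a row does not reach is not made up. Full scale, the value 1, is 20 mm for a shift and 6 degrees for a turn. A row lasts 1/8 s, in which the tool goes at most 62.5 mm and 10.7 degrees, less where a joint would pass 70% of its speed; a pose out of reach is approached as far as the arm can. A call with a number of a shift or a turn outside -1 to 1 is refused whole. A call with a gripper value outside its range is refused whole. "hand" is the opening, from 0 (shut) to 1 (fully open), set as the call begins (left out, the last holds). The fingers move at their own pace and stop on an object; the grip force is fixed at half the most. Time passes only in rows, so rows that do not move let the fingers close. It gives the time, the measured TCP pose, the force and the opening at its end, in the units of the state.
- robot.read_state(): the state, without advancing time (a new reading comes with each control period).
- robot.grab_frame(name): name is "side" or "top"; returns a dict with "pixels" (480x640x3 uint8, red, green, blue), "z_map" (480x640 float32, m along the optical axis (not along the pixel's ray), 0 where there is no reading), "mtx" (3x3 intrinsics, pixels), "k1" (the pictures are not rectified: a ray, as slopes to the right and down, at radius r is drawn at 1 + k1 r^2 times it, then the intrinsics apply), "position" and "rotation" of the camera in the world. Camera axes: x right, y up, looking along -z (the intrinsics and any distortion apply to the point x, -y, -z); pixel columns grow to the right and rows downward; lengths in m; the calibration is good to about 2 mm. A picture is of the moment at which its call begins.
- robot.hand_in(): hands the job in, once; it reports no verdict.
The state is a dict: "clock": time; "joints": joint angles; "joint_vel": joint speeds; "joint_torque": joint torques, N m; "tcp_pos": TCP position; "eef_rot": TCP orientation; "contact_force": force on the tool from outside, world axes, zero at the start; "ft_torque": the same for the moment, N m; "width": opening from 0.0 (shut) to 1.0 (fully open).
Only numpy, scipy, OpenCV 4.12 (cv2) and the standard library are available. Lean on these libraries where they do the work, as an engineer would, in place of code of your own. Each camera call takes 0.05 s, during which the arm holds its last target. There are 200 camera calls.

## Working session

There is one attempt and no reset: what is moved stays moved. The work goes in short steps, Python scripts to look and compute and a tool call to move; the robot and the scene stay as the last step left them, time stands still between calls to the robot, and variables do not carry over. Pictures are saved under pics/ and viewed, about 8 in all and at most 12, crops included, and the job is handed in when it is done.

Besides the shell and the picture viewer there is one more tool, called by a JSON object that holds its "method" and its "body", one argument or row to a line. send_rows: Moves the arm, as the interface text tells. Its arguments: {"type":"object","properties":{"targets":{"type":"array","items":{"type":"object","properties":{"delta_pos":{"type":"array","items":{"type":"number"}},"turn":{"type":"array","items":{"type":"number"}}}}},"hand":{"type":"number"}},"required":["targets"]}

```bash
ls; mkdir -p pics; cat > h.py <<'E'
import numpy as np, cv2
from cell import robot
from scipy.spatial.transform import Rotation as R
def pts(f):
    "world point per pixel from z_map"
    h,w=f["z_map"].shape
    u,v=np.meshgrid(np.arange(w),np.arange(h))
    d=rays(f,np.stack([u,v],-1).reshape(-1,2).astype(float)).reshape(h,w,3)
    return f["z_map"][...,None]*d+np.array(f["position"])
def rot(f):
    r=np.array(f["rotation"],float)
    return r if r.shape==(3,3) else (R.from_rotvec(r).as_matrix() if r.size==3 else R.from_quat(r).as_matrix())
def rays(f,uv):
    K=np.array(f["mtx"]);k=float(f["k1"])
    n=cv2.undistortPoints(np.asarray(uv,float).reshape(-1,1,2),K,np.array([k,0,0,0.])).reshape(-1,2)
    return np.c_[n[:,0],-n[:,1],-np.ones(len(n))]@rot(f).T
def onplane(f,uv,z):
    d=rays(f,uv);p=np.array(f["position"]);return p+d*((z-p[2])/d[:,2])[:,None]
def save(f,n,box=None,s=1):
    im=f["pixels"][...,::-1]
    if box: im=im[box[1]:box[3],box[0]:box[2]]
    cv2.imwrite("pics/"+n,cv2.resize(im,None,fx=s,fy=s,interpolation=cv2.INTER_CUBIC))
E
python3 - <<'E'
from h import *
import pickle
for n in("side","top"):
    f=robot.grab_frame(n);pickle.dump(f,open(n+".pkl","wb"));save(f,n+"0.png")
    print(n,f["position"],f["rotation"],f["mtx"],f["k1"],(f["z_map"]>0).mean())
s=robot.read_state();print(s)
E
```

```text
pics
side [0.47532763 0.6646234  1.1031264 ] [ 0.02601622 -0.89075078 -2.94185764] [[591.55952409   0.         317.11550464]
 [  0.         591.55952409 232.86300923]
 [  0.           0.           1.        ]] -0.1782224275020827 0.9274674479166667
top [ 0.47819666 -0.0415037   1.13163134] [ 0.05537365 -0.03137837 -1.59462694] [[529.60049264   0.         320.43689008]
 [  0.         529.60049264 229.84531834]
 [  0.           0.           1.        ]] -0.059227487168669816 0.9958658854166667
{'clock': 0.1, 'joints': array([ 1.23099919e+00,  2.13310077e-01, -3.49573045e-02,  1.32350435e+00,
        1.70919154e-05,  1.57079339e+00]), 'joint_vel': array([ 0.00060482, -0.00072454,  0.00081957, -0.0004729 ,  0.00285326,
        0.00121993]), 'joint_torque': array([ 8.20331952e-04, -6.87245250e+01,  4.87809455e+01,  1.22382055e-02,
        7.65749132e-05, -6.33130276e-05]), 'tcp_pos': array([0.16653808, 0.47111769, 0.21037959]), 'eef_rot': array([ 0.26589242,  1.55448199, -0.26740397]), 'contact_force': array([-0.15943742,  0.3568456 , -0.8705079 ]), 'ft_torque': array([ 0.02269189, -0.03652821,  0.04434676]), 'width': 0.9975199837483679}
```

View pics/top0.png

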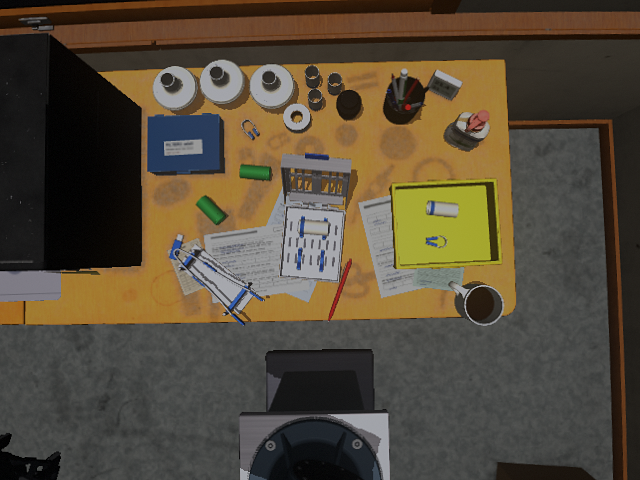

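View pics/side0.png

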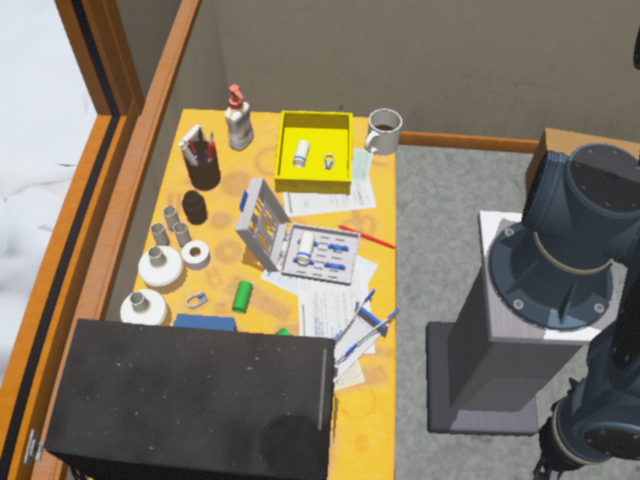

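Top view: the tub is at (445,224), with the mouthpiece at (442,209) and the nose clip at (436,241). The basket is at (313,242) with its front cradle empty, and the other mouthpiece is at (313,228). The tongs lie on their rest at about (215,280). The green tubes at (211,209) and (255,172) and the second nose clip at (250,129) are look-alikes. Next I'll enlarge the tongs.

```bash
python3 - <<'E'
from h import *
import pickle
f=pickle.load(open("top.pkl","rb"))
im=f["pixels"][...,::-1]
a=cv2.resize(im[225:335,155:285],None,fx=6,fy=5.4)[:, :]
a=cv2.resize(im[225:335,155:285],None,fx=5,fy=5,interpolation=cv2.INTER_CUBIC)
cv2.imwrite("pics/tongs.png",a)
P=pts(f)
hsv=cv2.cvtColor(f["pixels"],cv2.COLOR_RGB2HSV)
blue=cv2.inRange(hsv,(105,120,60),(125,255,255))
n,l,st,c=cv2.connectedComponentsWithStats(blue)
for i in range(1,n):
    if st[i,4]>6:
        m=l==i; p=P[m]; p=p[p[:,2]<.5]
        if len(p):print(st[i].tolist(),c[i].round(1),np.median(p,0).round(4),p[:,2].max().round(3))
for u,v in[(340,250),(300,270),(400,225),(480,250),(320,310),(150,300)]:print(u,v,P[v,u].round(4))
# tub
y=cv2.inRange(hsv,(26,150,80),(34,255,255));m=y>0;q=P[m]
top=q[(q[:,2]>.053)&(q[:,2]<.064)];print("tub rim",len(top),cv2.minAreaRect(top[:,:2].astype(np.float32)),np.median(q[:,2]))
E
```

```text
[203, 113, 8, 1, 8] [206.5 113. ] [0.7855 0.204  0.06  ] 0.062
[148, 114, 71, 58, 3281] [182.8 141.8] [0.7344 0.255  0.0579] 0.066
[253, 129, 5, 6, 10] [255.2 131.3] [0.7558 0.1103 0.0109] 0.015
[249, 132, 4, 6, 8] [250.5 134.5] [0.7494 0.1203 0.0105] 0.012
[305, 153, 23, 7, 100] [316.1 156.2] [ 0.6677 -0.0224  0.166 ] 0.174
[177, 172, 13, 2, 24] [182.5 172.5] [0.6633 0.2559 0.0578] 0.061
[430, 202, 4, 12, 30] [432.  207.8] [ 0.5788 -0.2589  0.0316] 0.035
[300, 216, 5, 21, 65] [301.5 226.4] [0.5473 0.0142 0.0372] 0.043
[324, 218, 3, 3, 8] [324.9 219.1] [ 0.5625 -0.0354  0.0156] 0.018
[322, 236, 4, 4, 10] [323.3 237.3] [ 0.5247 -0.0303  0.0128] 0.019
[427, 237, 10, 3, 19] [431.7 238.2] [ 0.5167 -0.2597  0.0147] 0.02
[170, 240, 12, 20, 94] [174.9 248.1] [0.5123 0.2882 0.0063] 0.054
[427, 242, 10, 4, 18] [431.8 243.5] [ 0.5053 -0.2594  0.0156] 0.019
[297, 248, 5, 22, 64] [298.8 258. ] [0.4817 0.0217 0.0143] 0.02
[320, 250, 4, 21, 63] [321.5 260.2] [ 0.4762 -0.0259  0.0131] 0.021
[184, 256, 8, 10, 36] [187.3 260.2] [0.4827 0.2522 0.0427] 0.049
[203, 262, 13, 10, 24] [209.4 266.5] [0.4684 0.2018 0.0563] 0.061
[193, 276, 11, 10, 18] [197.7 280.7] [0.4405 0.227  0.0566] 0.058
[245, 285, 3, 4, 7] [245.9 286.6] [0.4249 0.1304 0.0439] 0.049
[228, 289, 18, 21, 94] [236.5 298.8] [0.4006 0.1507 0.0434] 0.05
[250, 291, 12, 10, 27] [255.6 295.7] [0.4067 0.1081 0.0577] 0.064
[232, 314, 12, 11, 31] [237.3 319.3] [0.3611 0.1473 0.0577] 0.061
340 250 [ 0.4963 -0.0652  0.0231]
300 270 [0.4561 0.0205 0.0025]
400 225 [ 0.5468 -0.1951  0.0025]
480 250 [ 0.4892 -0.3645  0.0016]
320 310 [ 0.3704 -0.02    0.0016]
150 300 [ 0.3986  0.3456 -0.0012]
tub rim 1134 ((0.5449206829071045, -0.2825314402580261), (0.17633302509784698, 0.2153392881155014), 1.4911489486694336) 0.0037941842297735118
```

View pics/tongs.png

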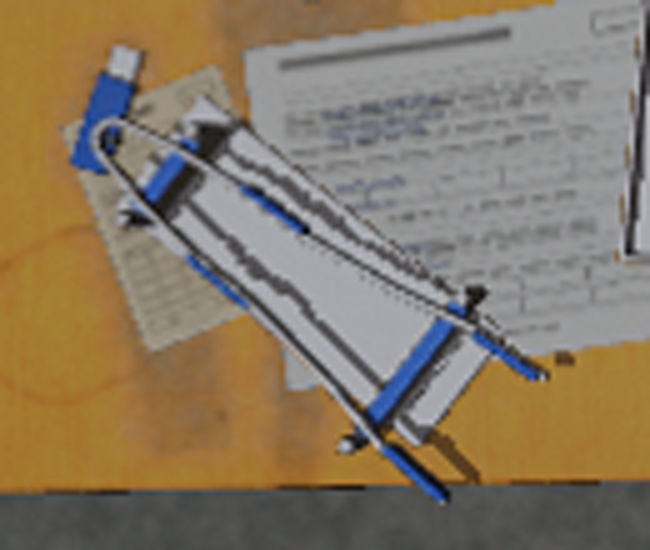

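The tongs' bow is at the upper left, about (175,252), and the jaws are at (238,319) and (256,296). The measured grip-to-jaw distance of 112 mm matches the spec. Next I'll measure the mouthpiece, basket and tongs from both cameras.

```bash
python3 - <<'E'
from h import *
import pickle
s=robot.read_state();print("tool axes",R.from_rotvec(s["eef_rot"]).as_matrix().round(3).tolist())
for n in("top","side"):
    f=pickle.load(open(n+".pkl","rb"));P=pts(f);hsv=cv2.cvtColor(f["pixels"],cv2.COLOR_RGB2HSV)
    X,Y,Z=P[...,0],P[...,1],P[...,2]
    # in-tub objects
    m=(abs(X-.545)<.075)&(abs(Y+.2825)<.095)&(Z>.009)&(Z<.05)&~((hsv[...,0]>25)&(hsv[...,0]<35)&(hsv[...,1]>120))
    k,l,st,c=cv2.connectedComponentsWithStats(m.astype(np.uint8))
    for i in range(1,k):
        if st[i,4]>40:
            q=P[l==i];print(n,"tub obj",st[i].tolist(),"max z",np.percentile(q[:,2],98).round(4),cv2.minAreaRect(q[:,:2].astype(np.float32)))
            t=q[q[:,2]>q[:,2].max()-.006];print("   ridge",t.mean(0).round(4),cv2.fitLine(t[:,:2].astype(np.float32),2,0,.01,.01).ravel().round(3))
    for nm,(x,y,r,z0,z1) in dict(gripsjaws=(.42,.17,.13,.047,.07),cradle=(.479,-.002,.045,.006,.025),other=(.547,-.01,.045,.03,.05)).items():
        m=(np.hypot(X-x,Y-y)<r)&(Z>z0)&(Z<z1)
        if nm!="other":m&=(hsv[...,0]>100)&(hsv[...,0]<128)&(hsv[...,1]>90)
        k,l,st,c=cv2.connectedComponentsWithStats(m.astype(np.uint8))
        for i in range(1,k):
            if st[i,4]>9:
                q=P[l==i];rc=cv2.minAreaRect(q[:,:2].astype(np.float32));print(n,nm,st[i,4],"mean",q.mean(0).round(4),"rect c",np.round(rc[0],4),np.round(rc[1],3),"z",q[:,2].max().round(3))
    m=(abs(X-.51)<.11)&(abs(Y)<.1)&(Z>.015)&(Z<.0235)&(hsv[...,1]<90)
    q=P[m];print(n,"rim",len(q),cv2.minAreaRect(q[:,:2].astype(np.float32)))
    m=(hsv[...,0]>100)&(hsv[...,0]<128)&(hsv[...,1]>90)&(Z>.1)&(Z<.25)&(abs(Y)<.1);q=P[m];print(n,"tab",len(q),q.mean(0).round(4) if len(q) else 0, np.ptp(q,0) if len(q) else 0)
    q=P[(hsv[...,0]<8)&(hsv[...,1]>80)&(X>.6)&(Y<-.25)&(Z>.1)&(X<.85)];print("pump",q.mean(0),q.max(0))
    for z in (.2,.3,.4): 
        q=P[(Z>z)&(X>.3)&(Y<.7)&(X<.9)&(Y>.2)];print("cab",z,q[:,:2].min(0) if len(q) else 0)
E
```

```text
tool axes [[-0.0, 0.333, 0.943], [-0.001, 0.943, -0.333], [-1.0, -0.001, -0.0]]
top tub obj [427, 201, 31, 16, 407] max z 0.036 ((0.5778349041938782, -0.28182923793792725), (0.06069762259721756, 0.028333451598882675), 82.68341064453125)
   ridge [ 0.579  -0.2816  0.0345] [ 0.169  0.986  0.579 -0.282]
top tub obj [426, 236, 22, 12, 94] max z 0.019 ((0.509299635887146, -0.26977479457855225), (0.04467393830418587, 0.023438069969415665), 88.81076049804688)
   ridge [ 0.511  -0.264   0.0161] [ 0.155  0.988  0.511 -0.264]
top gripsjaws 26 mean [0.4689 0.2027 0.056 ] rect c [0.4693 0.2032] [0.03  0.003] z 0.061
top gripsjaws 21 mean [0.4405 0.2271 0.0562] rect c [0.4405 0.2271] [0.029 0.003] z 0.058
top gripsjaws 30 mean [0.4076 0.1091 0.0572] rect c [0.4075 0.1091] [0.03  0.004] z 0.064
top gripsjaws 38 mean [0.3602 0.146  0.0569] rect c [0.3602 0.1469] [0.03  0.005] z 0.061
top cradle 67 mean [0.4811 0.0219 0.0137] rect c [0.4807 0.0219] [0.006 0.045] z 0.02
top cradle 64 mean [ 0.4759 -0.0259  0.0134] rect c [ 0.4761 -0.0259] [0.007 0.043] z 0.021
top other 404 mean [ 0.5461 -0.0099  0.0
[... 1081 characters left out ...]
2265 0.0554] rect c [0.4384 0.2261] [0.027 0.003] z 0.062
side cradle 71 mean [ 0.4747 -0.0253  0.0147] rect c [ 0.475 -0.026] [0.009 0.043] z 0.023
side cradle 73 mean [0.4797 0.0223 0.0144] rect c [0.4794 0.0219] [0.01  0.042] z 0.025
side other 340 mean [ 0.5429 -0.0102  0.0401] rect c [ 0.5437 -0.0117] [0.065 0.029] z 0.048
side rim 785 ((0.5258954763412476, -0.009221836924552917), (0.1322769969701767, 0.18536943197250366), 84.15442657470703)
side tab 66 [ 0.6226 -0.0172  0.1742] [0.7189917  0.13854203 0.08504373]
pump [ 0.72906198 -0.32142363  0.16168225] [ 0.74703613 -0.29857087  0.18716642]
cab 0.2 [0.46266469 0.35734216]
cab 0.3 [0.4697951  0.35734216]
cab 0.4 [0.47089194 0.3581407 ]
```

```bash
cat >> h.py <<'E'
S=-1 # tool z = S * tongs x
def toolR(head,pitch):
    "tool axes for tongs heading (deg, yaw) and nose-down pitch (deg)"
    h,p=np.radians([head,pitch]);tx=np.array([np.cos(h)*np.cos(p),np.sin(h)*np.cos(p),-np.sin(p)])
    ty=np.array([-np.sin(h),np.cos(h),0]);tz=np.cross(tx,ty)
    return np.c_[-tz,S*ty,S*tx]
def tcp_grip(o,head,pitch,back=.019): # tongs origin -> TCP
    M=toolR(head,pitch);return np.array(o)+back*M[:,0],M
def tcp_jaw(j,head,pitch,back=.019,ahead=.112):
    M=toolR(head,pitch);return np.array(j)-S*ahead*M[:,2]+back*M[:,0],M
def plan(pos,M,N=None):
    "identical rows of a screw motion to the target, in row units"
    s=robot.read_state();A=np.eye(4);A[:3,:3]=R.from_rotvec(s["eef_rot"]).as_matrix();A[:3,3]=s["tcp_pos"]
    B=np.eye(4);B[:3,:3]=M;B[:3,3]=pos
    from scipy.linalg import logm,expm
    D=np.linalg.inv(A)@B;X=np.real(logm(D))
    k=1
    while True:
        E=expm(X/k);d=E[:3,3]/.02;t=np.degrees(R.from_matrix(E[:3,:3]).as_rotvec())/6
        if max(abs(d).max(),abs(t).max())<=1 and (N is None or k>=N):break
        k+=1
    print("rows",k,"delta",d.round(2).tolist(),"turn",t.round(2).tolist(),"| world d mm",((pos-A[:3,3])*1e3).round(1),"ang",np.degrees(R.from_matrix(D[:3,:3]).magnitude()).round(1))
def st():
    s=robot.read_state();M=R.from_rotvec(s["eef_rot"]).as_matrix()
    print("t",round(s["clock"],2),"tcp",s["tcp_pos"].round(4),"q",s["joints"].round(2),"F",s["contact_force"].round(1),"w",round(s["width"],3),"x",M[:,0].round(3),"z",M[:,2].round(3));return s,M
E
python3 - <<'E'
from h import *
plan(*tcp_grip((.4539,.2149,.15),-129.2,0))
E
```

```text
rows 17 delta [0.23, -0.99, 0.69] turn [-0.69, -0.0, 0.0] | world d mm [ 287.4 -256.2  -79.4] ang 70.3
```

{"method": "send_rows", "body": {
  "targets": [
    {"delta_pos": [0.23, -0.99, 0.69], "turn": [-0.69, 0, 0]},
    {"delta_pos": [0.23, -0.99, 0.69], "turn": [-0.69, 0, 0]},
    {"delta_pos": [0.23, -0.99, 0.69], "turn": [-0.69, 0, 0]},
    {"delta_pos": [0.23, -0.99, 0.69], "turn": [-0.69, 0, 0]},
    {"delta_pos": [0.23, -0.99, 0.69], "turn": [-0.69, 0, 0]},
    {"delta_pos": [0.23, -0.99, 0.69], "turn": [-0.69, 0, 0]},
    {"delta_pos": [0.23, -0.99, 0.69], "turn": [-0.69, 0, 0]},
    {"delta_pos": [0.23, -0.99, 0.69], "turn": [-0.69, 0, 0]}
  ],
  "hand": 1
}}

```text
clock: 1.1
tcp_pos: [0.2635, 0.3013, 0.1707]
eef_rot: [-0.207, 1.564, 0.201]
contact_force: [0.9, 1.3, -0.0]
width: 0.998
```

```bash
python3 - <<'E'
from h import *
st();plan(*tcp_grip((.4539,.2149,.15),-129.2,0),)
E
```

```text
t 1.1 tcp [0.2635 0.3013 0.1707] q [ 0.85  0.03 -0.35  1.2  -0.    0.59] F [ 0.9  1.3 -0. ] w 0.998 x [-0.002 -0.004 -1.   ] z [ 0.966  0.257 -0.003]
rows 9 delta [0.22, -0.97, 0.67] turn [-0.67, -0.0, 0.0] | world d mm [190.4 -86.4 -39.7] ang 35.9
```

{"method": "send_rows", "body": {
  "targets": [
    {"delta_pos": [0.22, -0.97, 0.67], "turn": [-0.67, 0, 0]},
    {"delta_pos": [0.22, -0.97, 0.67], "turn": [-0.67, 0, 0]},
    {"delta_pos": [0.22, -0.97, 0.67], "turn": [-0.67, 0, 0]},
    {"delta_pos": [0.22, -0.97, 0.67], "turn": [-0.67, 0, 0]},
    {"delta_pos": [0.22, -0.97, 0.67], "turn": [-0.67, 0, 0]},
    {"delta_pos": [0.22, -0.97, 0.67], "turn": [-0.67, 0, 0]},
    {"delta_pos": [0.22, -0.97, 0.67], "turn": [-0.67, 0, 0]},
    {"delta_pos": [0.22, -0.97, 0.67], "turn": [-0.67, 0, 0]},
    {"delta_pos": [0.22, -0.97, 0.67], "turn": [-0.67, 0, 0]}
  ]
}}

```text
clock: 2.22
tcp_pos: [0.4583, 0.2112, 0.1278]
eef_rot: [-0.715, 1.459, 0.709]
contact_force: [0.6, 0.6, -0.7]
width: 0.999
```

```bash
python3 - <<'E'
from h import *
st();plan(*tcp_grip((.4539,.2149,.05),-129.2,0),)
f=robot.grab_frame("side");save(f,"s1.png",(300,230,440,400),4)
E
```

```text
t 2.23 tcp [0.4583 0.2112 0.1278] q [ 0.43  0.26 -0.19  1.13 -0.   -0.48] F [ 0.6  0.6 -0.7] w 0.999 x [-0.006 -0.006 -1.   ] z [ 0.613  0.79  -0.009]
rows 5 delta [0.97, 0.06, 0.01] turn [0.05, -0.02, -0.0] | world d mm [ -4.4   3.7 -96.8] ang 1.5
```

View pics/s1.png

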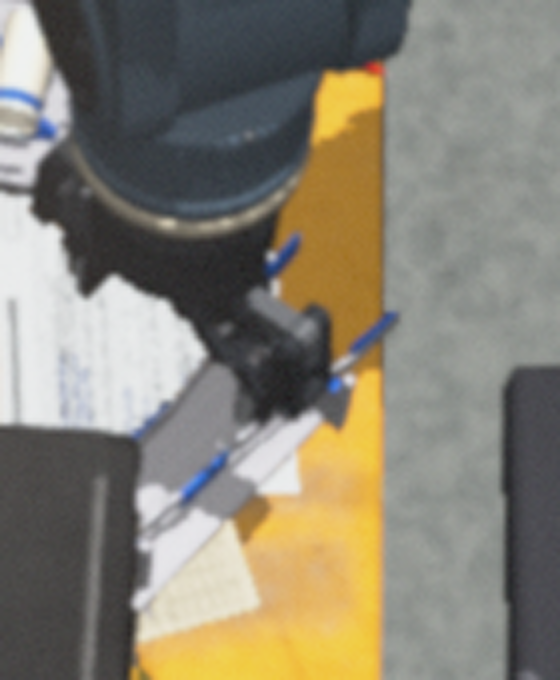

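The crop shows the gripper above the tongs, one finger over the near arm by the blue grip at about (205,475), so it is aligned as planned. I'll descend.

{"method": "send_rows", "body": {
  "targets": [
    {"delta_pos": [0.97, 0.06, 0.01], "turn": [0.05, -0.02, 0]},
    {"delta_pos": [0.97, 0.06, 0.01], "turn": [0.05, -0.02, 0]},
    {"delta_pos": [0.97, 0.06, 0.01], "turn": [0.05, -0.02, 0]},
    {"delta_pos": [0.97, 0.06, 0.01], "turn": [0.05, -0.02, 0]},
    {"delta_pos": [0.97, 0.06, 0.01], "turn": [0.05, -0.02, 0]},
    {"delta_pos": [0, 0, 0], "turn": [0, 0, 0]}
  ]
}}

```text
clock: 3.02
tcp_pos: [0.4549, 0.2142, 0.0257]
eef_rot: [-0.691, 1.459, 0.692]
contact_force: [0.1, -0.2, 1.0]
width: 1.004
```

```bash
python3 - <<'E'
from h import *
st();plan(*tcp_grip((.4539,.2149,.05),-129.2,0),)
E
```

```text
t 3.02 tcp [0.4549 0.2142 0.0257] q [ 0.44  0.33 -0.36  0.88  0.   -0.45] F [ 0.1 -0.2  1. ] w 1.004 x [-0.002  0.    -1.   ] z [ 0.633  0.774 -0.001]
rows 1 delta [-0.27, 0.06, -0.0] turn [-0.01, -0.01, -0.01] | world d mm [-1.   0.7  5.3] ang 0.1
```

{"method": "send_rows", "body": {
  "targets": [
    {"delta_pos": [-0.27, 0.06, 0], "turn": [0, 0, 0]},
    {"delta_pos": [0, 0, 0], "turn": [0, 0, 0]},
    {"delta_pos": [0, 0, 0], "turn": [0, 0, 0]},
    {"delta_pos": [0, 0, 0], "turn": [0, 0, 0]},
    {"delta_pos": [0, 0, 0], "turn": [0, 0, 0]},
    {"delta_pos": [0, 0, 0], "turn": [0, 0, 0]}
  ],
  "hand": 0.43
}}

```text
clock: 3.78
tcp_pos: [0.4551, 0.2156, 0.0339]
eef_rot: [-0.69, 1.457, 0.692]
contact_force: [0.4, 0.1, -0.6]
width: 0.432
```

```bash
python3 - <<'E'
from h import *
st()
E
```

```text
t 3.77 tcp [0.4551 0.2156 0.0339] q [ 0.44  0.32 -0.35  0.89  0.   -0.44] F [ 0.4  0.1 -0.6] w 0.432 x [ 0.001  0.001 -1.   ] z [0.633 0.774 0.002]
```

{"method": "send_rows", "body": {
  "targets": [
    {"delta_pos": [-0.2, 0, 0], "turn": [0, 0, 0]},
    {"delta_pos": [-0.4, 0, 0], "turn": [0, 0, 0]},
    {"delta_pos": [-0.7, 0, 0], "turn": [0, 0, 0]},
    {"delta_pos": [-0.9, 0, 0], "turn": [0, 0, 0]},
    {"delta_pos": [-0.9, 0, 0], "turn": [0, 0, 0]},
    {"delta_pos": [-0.9, 0, 0], "turn": [0, 0, 0]},
    {"delta_pos": [-0.9, 0, 0], "turn": [0, 0, 0]},
    {"delta_pos": [-0.7, 0, 0], "turn": [0, 0, 0]}
  ],
  "hand": 0.42
}}

```text
clock: 4.78
tcp_pos: [0.455, 0.2154, 0.1545]
eef_rot: [-0.69, 1.455, 0.692]
contact_force: [0.2, 0.4, -0.7]
width: 0.417
```

```bash
python3 - <<'E'
from h import *
st();f=robot.grab_frame("side");g=robot.grab_frame("top")
import pickle;pickle.dump((f,g),open("lift.pkl","wb"))
save(f,"s2.png",(280,200,440,400),3)
plan(*tcp_jaw((.48,-.02,.10),-110,20,.016,.113))
plan(*tcp_jaw((.577,-.2818,.10),-98,40,.016,.113))
E
```

```text
t 4.78 tcp [0.455  0.2154 0.1545] q [ 0.44  0.23 -0.15  1.18  0.   -0.44] F [ 0.2  0.4 -0.7] w 0.417 x [ 0.003  0.002 -1.   ] z [0.633 0.774 0.003]
rows 7 delta [0.13, -0.87, -0.6] turn [-0.45, -0.47, 0.08] | world d mm [  62.5 -130.8  -31.1] ang 27.5
rows 15 delta [-0.39, -0.98, -0.99] turn [-0.33, -0.43, 0.12] | world d mm [ 134.8 -401.6    5.6] ang 50.2
```

View pics/s2.png

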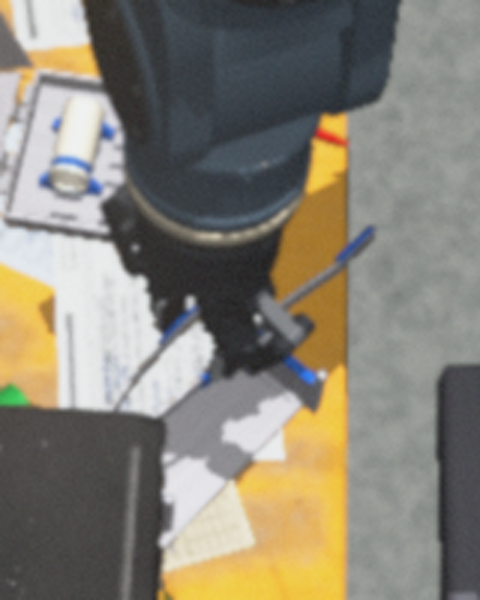

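The tongs are clear of the rest and held level; a jaw is visible at about (355,243) in the crop. I'll go to a waypoint in front of the tub, keeping clear of the lid.

```bash
python3 - <<'E'
from h import *
plan(*tcp_jaw((.46,-.24,.12),-98,40,.016,.113),N=20)
E
```

```text
rows 20 delta [-0.35, -0.41, -0.76] turn [-0.25, -0.32, 0.09] | world d mm [  17.8 -359.8   25.6] ang 50.2
```

{"method": "send_rows", "body": {
  "targets": [
    {"delta_pos": [-0.35, -0.41, -0.76], "turn": [-0.25, -0.32, 0.09]},
    {"delta_pos": [-0.35, -0.41, -0.76], "turn": [-0.25, -0.32, 0.09]},
    {"delta_pos": [-0.35, -0.41, -0.76], "turn": [-0.25, -0.32, 0.09]},
    {"delta_pos": [-0.35, -0.41, -0.76], "turn": [-0.25, -0.32, 0.09]},
    {"delta_pos": [-0.35, -0.41, -0.76], "turn": [-0.25, -0.32, 0.09]},
    {"delta_pos": [-0.35, -0.41, -0.76], "turn": [-0.25, -0.32, 0.09]},
    {"delta_pos": [-0.35, -0.41, -0.76], "turn": [-0.25, -0.32, 0.09]},
    {"delta_pos": [-0.35, -0.41, -0.76], "turn": [-0.25, -0.32, 0.09]},
    {"delta_pos": [-0.35, -0.41, -0.76], "turn": [-0.25, -0.32, 0.09]},
    {"delta_pos": [-0.35, -0.41, -0.76], "turn": [-0.25, -0.32, 0.09]}
  ]
}}

```text
clock: 6.12
tcp_pos: [0.438, 0.0318, 0.1937]
eef_rot: [-0.672, 1.094, 1.045]
contact_force: [-0.0, -0.2, -0.8]
width: 0.421
```

{"method": "send_rows", "body": {
  "targets": [
    {"delta_pos": [-0.35, -0.41, -0.76], "turn": [-0.25, -0.32, 0.09]},
    {"delta_pos": [-0.35, -0.41, -0.76], "turn": [-0.25, -0.32, 0.09]},
    {"delta_pos": [-0.35, -0.41, -0.76], "turn": [-0.25, -0.32, 0.09]},
    {"delta_pos": [-0.35, -0.41, -0.76], "turn": [-0.25, -0.32, 0.09]},
    {"delta_pos": [-0.35, -0.41, -0.76], "turn": [-0.25, -0.32, 0.09]},
    {"delta_pos": [-0.35, -0.41, -0.76], "turn": [-0.25, -0.32, 0.09]},
    {"delta_pos": [-0.35, -0.41, -0.76], "turn": [-0.25, -0.32, 0.09]},
    {"delta_pos": [-0.35, -0.41, -0.76], "turn": [-0.25, -0.32, 0.09]},
    {"delta_pos": [-0.35, -0.41, -0.76], "turn": [-0.25, -0.32, 0.09]}
  ]
}}

```text
clock: 7.25
tcp_pos: [0.4646, -0.1377, 0.177]
eef_rot: [-0.628, 0.739, 1.324]
contact_force: [0.7, -0.7, -1.7]
width: 0.423
```

```bash
python3 - <<'E'
from h import *
st();plan(*tcp_jaw((.577,-.2818,.105),-98,40,.016,.113),N=8)
E
```

```text
t 7.25 tcp [ 0.4646 -0.1377  0.177 ] q [-0.67  0.48  0.04  1.52  0.57 -2.21] F [ 0.7 -0.7 -1.7] w 0.423 x [ 0.087  0.62  -0.78 ] z [0.119 0.771 0.626]
rows 8 delta [-0.06, -0.82, -0.19] turn [-0.01, -0.03, -0.0] | world d mm [125.9 -48.2 -11.6] ang 1.4
```

{"method": "send_rows", "body": {
  "targets": [
    {"delta_pos": [-0.06, -0.82, -0.19], "turn": [0, -0.03, 0]},
    {"delta_pos": [-0.06, -0.82, -0.19], "turn": [0, -0.03, 0]},
    {"delta_pos": [-0.06, -0.82, -0.19], "turn": [0, -0.03, 0]},
    {"delta_pos": [-0.06, -0.82, -0.19], "turn": [0, -0.03, 0]},
    {"delta_pos": [-0.06, -0.82, -0.19], "turn": [0, -0.03, 0]},
    {"delta_pos": [-0.06, -0.82, -0.19], "turn": [0, -0.03, 0]},
    {"delta_pos": [-0.06, -0.7, -0.19], "turn": [0, -0.03, 0]},
    {"delta_pos": [0, 0, 0], "turn": [0, 0, 0]}
  ]
}}

```text
clock: 8.25
tcp_pos: [0.5733, -0.1823, 0.1579]
eef_rot: [-0.603, 0.724, 1.332]
contact_force: [0.2, 0.4, -0.5]
width: 0.419
```

```bash
python3 - <<'E'
from h import *
import pickle
s,M=st();plan(*tcp_jaw((.577,-.2818,.023),-98,40,.016,.113),N=8)
f=robot.grab_frame("side");g=robot.grab_frame("top")
pickle.dump((f,g),open("hover.pkl","wb"))
a=cv2.resize(f["pixels"][100:230,250:390],None,fx=4,fy=4);b=cv2.resize(g["pixels"][160:290,370:510],None,fx=4,fy=4)
cv2.imwrite("pics/hov.png",cv2.resize(np.hstack([a,b])[...,::-1],None,fx=.71,fy=.71))
j=s["tcp_pos"]-.016*M[:,0]-.113*M[:,2];print("predicted jaw",j)
for n,F in(("side",f),("top",g)):
    P=pts(F);h=cv2.cvtColor(F["pixels"],cv2.COLOR_RGB2HSV)
    m=(h[...,0]>100)&(h[...,0]<128)&(h[...,1]>90)&(np.linalg.norm(P-j,axis=2)<.06)
    k,l,s_,c=cv2.connectedComponentsWithStats(m.astype(np.uint8))
    for i in range(1,k):
        if s_[i,4]>8:print(n,s_[i].tolist(),P[l==i].mean(0).round(4))
E
```

```text
t 8.25 tcp [ 0.5733 -0.1823  0.1579] q [-0.63  0.75  0.45  1.65  0.6  -2.17] F [ 0.2  0.4 -0.5] w 0.419 x [ 0.084  0.641 -0.763] z [0.123 0.753 0.646]
rows 8 delta [0.35, -0.11, -0.3] turn [-0.02, 0.01, -0.01] | world d mm [ 17.2  -3.6 -74.5] ang 1.1
predicted jaw [ 0.55802378 -0.27763478  0.09705593]
top [446, 227, 7, 2, 9] [ 0.5332 -0.2759  0.1054]
```

View pics/hov.png

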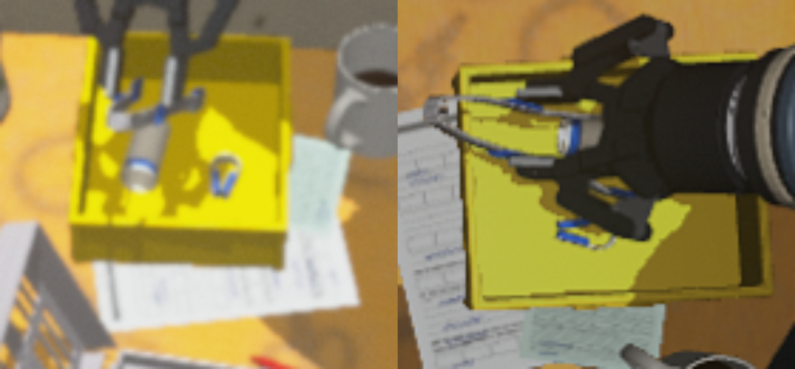

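{"method": "send_rows", "body": {
  "targets": [
    {"delta_pos": [-0.04, -0.88, -0.03], "turn": [-0.1, 0.06, -0.06]},
    {"delta_pos": [0, 0, 0], "turn": [0, 0, 0]},
    {"delta_pos": [0.57, 0, -0.48], "turn": [0, 0, 0]},
    {"delta_pos": [0.57, 0, -0.48], "turn": [0, 0, 0]},
    {"delta_pos": [0.3, 0, -0.25], "turn": [0, 0, 0]},
    {"delta_pos": [0, 0, 0], "turn": [0, 0, 0]}
  ]
}}

```text
clock: 9.1
tcp_pos: [0.5869, -0.1852, 0.1181]
eef_rot: [-0.615, 0.722, 1.329]
contact_force: [-0.5, 0.5, -0.6]
width: 0.419
```

```bash
python3 - <<'E'
from h import *
s,M=st();plan(*tcp_jaw((.577,-.2818,.023),-98,40,.016,.113),N=1)
j=s["tcp_pos"]-.016*M[:,0]-.113*M[:,2];print("predicted jaw",j)
for n in("side","top"):
    F=robot.grab_frame(n);save(F,n+"h.png",(250,100,390,230) if n=="side" else (370,160,510,290),4)
    P=pts(F);h=cv2.cvtColor(F["pixels"],cv2.COLOR_RGB2HSV)
    m=(h[...,0]>100)&(h[...,0]<128)&(h[...,1]>80)&(np.linalg.norm(P-j,axis=2)<.06)
    k,l,s_,c=cv2.connectedComponentsWithStats(m.astype(np.uint8))
    for i in range(1,k):
        if s_[i,4]>4:print(n,s_[i].tolist(),P[l==i].mean(0).round(4))
E
```

```text
t 9.1 tcp [ 0.5869 -0.1852  0.1181] q [-0.62  0.79  0.42  1.57  0.6  -2.16] F [-0.5  0.5 -0.6] w 0.419 x [ 0.089  0.636 -0.767] z [0.115 0.758 0.642]
rows 2 delta [0.66, -0.09, -0.56] turn [-0.04, -0.01, -0.0] | world d mm [  3.6  -0.7 -34.7] ang 0.5
predicted jaw [ 0.57245191 -0.28099582  0.05786441]
top [431, 202, 3, 4, 12] [ 0.5883 -0.2594  0.0315]
top [443, 220, 6, 3, 8] [ 0.5486 -0.2781  0.0681]
```

View pics/sideh.png

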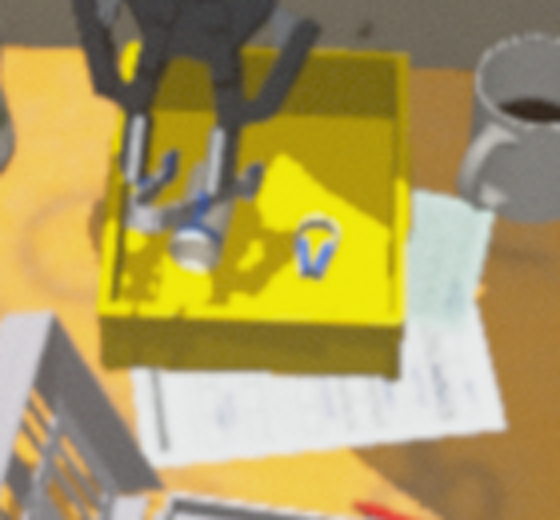

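The jaws, at about (165,165) and (250,180), straddle the tube near (205,170), and the nose clip at (317,248) is well clear. I'll finish the lateral correction and descend.

{"method": "send_rows", "body": {
  "targets": [
    {"delta_pos": [0.1, -0.19, -0.1], "turn": [-0.06, 0, 0]},
    {"delta_pos": [0.5, 0, -0.42], "turn": [0, 0, 0]},
    {"delta_pos": [0.45, 0, -0.38], "turn": [0, 0, 0]},
    {"delta_pos": [0.15, 0, -0.12], "turn": [0, 0, 0]},
    {"delta_pos": [0, 0, 0], "turn": [0, 0, 0]}
  ]
}}

```text
clock: 9.82
tcp_pos: [0.5915, -0.1863, 0.0852]
eef_rot: [-0.622, 0.717, 1.332]
contact_force: [-0.4, 0.0, -0.9]
width: 0.421
```

```bash
python3 - <<'E'
from h import *
s,M=st();plan(*tcp_jaw((.577,-.2818,.023),-98,40,.016,.113),N=1)
print("predicted jaw",s["tcp_pos"]-.016*M[:,0]-.113*M[:,2])
E
```

```text
t 9.82 tcp [ 0.5915 -0.1863  0.0852] q [-0.62  0.82  0.39  1.51  0.61 -2.16] F [-0.4  0.  -0.9] w 0.421 x [ 0.09   0.635 -0.767] z [0.108 0.76  0.641]
rows 1 delta [0.08, 0.05, -0.05] turn [-0.01, -0.02, 0.0] | world d mm [-1.   0.4 -1.9] ang 0.1
predicted jaw [ 0.57788898 -0.28231086  0.02504113]
```

{"method": "send_rows", "body": {
  "targets": [
    {"delta_pos": [0, 0, 0], "turn": [0, 0, 0]},
    {"delta_pos": [0, 0, 0], "turn": [0, 0, 0]},
    {"delta_pos": [0, 0, 0], "turn": [0, 0, 0]},
    {"delta_pos": [0, 0, 0], "turn": [0, 0, 0]}
  ],
  "hand": 0.25
}}

```text
clock: 10.32
tcp_pos: [0.5918, -0.1865, 0.086]
eef_rot: [-0.623, 0.717, 1.331]
contact_force: [-0.0, 0.1, -1.4]
width: 0.314
```

```bash
python3 - <<'E'
from h import *
s,M=st()
print("predicted jaw",s["tcp_pos"]-.016*M[:,0]-.113*M[:,2])
E
```

```text
t 10.32 tcp [ 0.5918 -0.1865  0.086 ] q [-0.62  0.82  0.39  1.51  0.61 -2.16] F [-0.   0.1 -1.4] w 0.314 x [ 0.09   0.634 -0.768] z [0.107 0.76  0.641]
predicted jaw [ 0.57822757 -0.28258997  0.02588818]
```

{"method": "send_rows", "body": {
  "targets": [
    {"delta_pos": [0, 0, 0], "turn": [0, 0, 0]},
    {"delta_pos": [-0.2, 0, 0.17], "turn": [0, 0, 0]},
    {"delta_pos": [-0.4, 0, 0.33], "turn": [0, 0, 0]},
    {"delta_pos": [-0.5, 0, 0.42], "turn": [0, 0, 0]},
    {"delta_pos": [-0.57, 0, 0.48], "turn": [0, 0, 0]},
    {"delta_pos": [-0.57, 0, 0.48], "turn": [0, 0, 0]},
    {"delta_pos": [-0.57, 0, 0.48], "turn": [0, 0, 0]},
    {"delta_pos": [-0.57, 0, 0.48], "turn": [0, 0, 0]},
    {"delta_pos": [-0.4, 0, 0.33], "turn": [0, 0, 0]},
    {"delta_pos": [-0.1, 0, 0.08], "turn": [0, 0, 0]}
  ]
}}

```text
clock: 11.58
tcp_pos: [0.5921, -0.1865, 0.196]
eef_rot: [-0.626, 0.716, 1.33]
contact_force: [0.6, 0.1, -0.7]
width: 0.312
```

```bash
python3 - <<'E'
from h import *
s,M=st();j=s["tcp_pos"]-.016*M[:,0]-.113*M[:,2]
print("predicted jaw",j)
ims=[]
for n in("side","top"):
    F=robot.grab_frame(n);b=(250,90,370,210) if n=="side" else (380,150,500,270)
    ims.append(cv2.resize(F["pixels"][b[1]:b[3],b[0]:b[2]],None,fx=3.3,fy=3.3))
    P=pts(F);h=cv2.cvtColor(F["pixels"],cv2.COLOR_RGB2HSV)
    m=((np.linalg.norm(P-j,axis=2)<.045)&(P[...,2]>j[2]-.02)).astype(np.uint8)
    q=P[(m>0)&(h[...,1]<70)&(h[...,2]>110)];print(n,len(q),q.mean(0) if len(q) else 0,cv2.minAreaRect(q[:,:2].astype(np.float32)) if len(q)>5 else 0)
cv2.imwrite("pics/held.png",np.hstack(ims)[...,::-1])
plan(*tcp_jaw((.43,-.22,.13),-97,40,.016,.113),N=1)
E
```

```text
t 11.57 tcp [ 0.5921 -0.1865  0.196 ] q [-0.62  0.77  0.59  1.75  0.61 -2.16] F [ 0.6  0.1 -0.7] w 0.312 x [ 0.092  0.634 -0.768] z [0.106 0.761 0.64 ]
predicted jaw [ 0.57864394 -0.28261474  0.13593474]
side 123 [ 0.57845901 -0.27417611  0.1321711 ] ((0.579379677772522, -0.28140899538993835), (0.06321948021650314, 0.03448173403739929), 88.28565979003906)
top 8 [ 0.59332281 -0.25502138  0.13186044] ((0.5936484336853027, -0.2550660967826843), (0.0038459545467048883, 0.004078954458236694), 41.16615295410156)
rows 8 delta [0.19, 0.98, 0.18] turn [-0.02, -0.0, 0.02] | world d mm [-150.1   62.6   -5. ] ang 1.1
```

View pics/held.png

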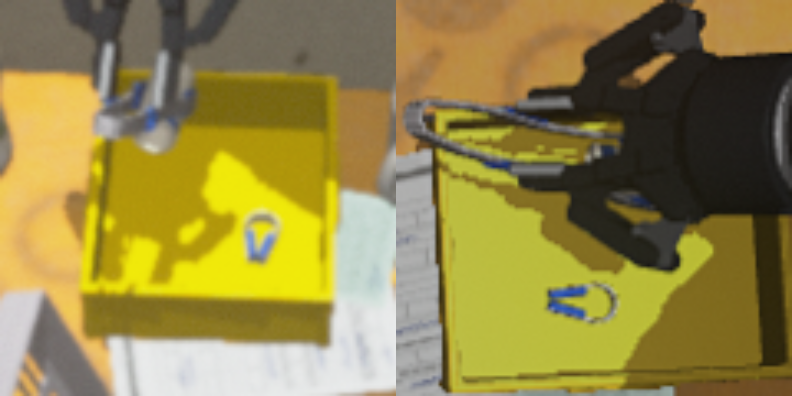

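The mouthpiece is out of the tub in the jaws; its end shows at about (155,135) in the side crop. The nose clip is still in the tub at (262,238). Next: pull back and carry it to the basket.

{"method": "send_rows", "body": {
  "targets": [
    {"delta_pos": [0.1, 0.5, 0.1], "turn": [0, 0, 0]},
    {"delta_pos": [0.19, 0.9, 0.18], "turn": [0, 0, 0]},
    {"delta_pos": [0.19, 0.9, 0.18], "turn": [0, 0, 0]},
    {"delta_pos": [0.19, 0.9, 0.18], "turn": [0, 0, 0]},
    {"delta_pos": [0.1, 0.9, 0.3], "turn": [-0.05, 0, 0]},
    {"delta_pos": [0.1, 0.9, 0.3], "turn": [-0.05, 0, 0]},
    {"delta_pos": [0.1, 0.9, 0.3], "turn": [-0.05, 0, 0]},
    {"delta_pos": [0.1, 0.5, 0.3], "turn": [-0.05, 0, 0]}
  ]
}}

```text
clock: 12.68
tcp_pos: [0.4656, -0.1243, 0.1971]
eef_rot: [-0.635, 0.705, 1.343]
contact_force: [-0.4, 0.1, -0.1]
width: 0.315
```

```bash
python3 - <<'E'
from h import *
st();plan(*tcp_jaw((.479,-.003,.11),-96.2,40,.016,.113),N=14)
E
```

```text
t 12.68 tcp [ 0.4656 -0.1243  0.1971] q [-0.66  0.47  0.06  1.56  0.59 -2.23] F [-0.4  0.1 -0.1] w 0.315 x [ 0.086  0.637 -0.766] z [0.089 0.761 0.643]
rows 14 delta [0.58, 0.01, 0.54] turn [-0.0, 0.0, 0.01] | world d mm [ 23.9 217.6 -26.7] ang 1.0
```

{"method": "send_rows", "body": {
  "targets": [
    {"delta_pos": [0.3, 0, 0.3], "turn": [0, 0, 0.01]},
    {"delta_pos": [0.58, 0.01, 0.54], "turn": [0, 0, 0.01]},
    {"delta_pos": [0.58, 0.01, 0.54], "turn": [0, 0, 0.01]},
    {"delta_pos": [0.58, 0.01, 0.54], "turn": [0, 0, 0.01]},
    {"delta_pos": [0.58, 0.01, 0.54], "turn": [0, 0, 0.01]},
    {"delta_pos": [0.58, 0.01, 0.54], "turn": [0, 0, 0.01]},
    {"delta_pos": [0.58, 0.01, 0.54], "turn": [0, 0, 0.01]},
    {"delta_pos": [0.58, 0.01, 0.54], "turn": [0, 0, 0.01]},
    {"delta_pos": [0.58, 0.01, 0.54], "turn": [0, 0, 0.01]},
    {"delta_pos": [0.58, 0.01, 0.54], "turn": [0, 0, 0.01]}
  ]
}}

```text
clock: 13.92
tcp_pos: [0.4836, 0.0357, 0.1773]
eef_rot: [-0.631, 0.708, 1.355]
contact_force: [-0.5, -0.1, -0.0]
width: 0.31
```

{"method": "send_rows", "body": {
  "targets": [
    {"delta_pos": [0.58, 0.01, 0.54], "turn": [0, 0, 0.01]},
    {"delta_pos": [0.58, 0.01, 0.54], "turn": [0, 0, 0.01]},
    {"delta_pos": [0.45, 0, 0.42], "turn": [0, 0, 0]},
    {"delta_pos": [0.1, 0, 0.1], "turn": [0, 0, 0]},
    {"delta_pos": [0, 0, 0], "turn": [0, 0, 0]}
  ]
}}

```text
clock: 14.55
tcp_pos: [0.4881, 0.0864, 0.1716]
eef_rot: [-0.631, 0.709, 1.358]
contact_force: [0.1, -0.2, -1.5]
width: 0.308
```

```bash
python3 - <<'E'
from h import *
s,M=st();j=s["tcp_pos"]-.016*M[:,0]-.113*M[:,2];print("jaw",j)
plan(*tcp_jaw((.479,-.003,.07),-96.2,40,.016,.113))
ims=[]
for n in("side","top"):
    F=robot.grab_frame(n);b=(240,190,360,310) if n=="side" else (250,180,370,300)
    ims.append(cv2.resize(F["pixels"][b[1]:b[3],b[0]:b[2]],None,fx=3.3,fy=3.3))
    P=pts(F);h=cv2.cvtColor(F["pixels"],cv2.COLOR_RGB2HSV)
    m=(np.linalg.norm(P-j-[0,0,-.007],axis=2)<.042)&(h[...,1]<70)&(h[...,2]>110)
    k,l,s_,c=cv2.connectedComponentsWithStats(m.astype(np.uint8))
    for i in range(1,k):
        if s_[i,4]>8:q=P[l==i];print(n,s_[i].tolist(),q.mean(0).round(4),q.min(0).round(3),q.max(0).round(3))
cv2.imwrite("pics/crad.png",np.hstack(ims)[...,::-1])
E
```

```text
t 14.55 tcp [0.4881 0.0864 0.1716] q [-0.27  0.27 -0.27  1.16  0.69 -1.78] F [ 0.1 -0.2 -1.5] w 0.308 x [ 0.072  0.64  -0.765] z [0.087 0.76  0.644]
jaw [ 0.47712878 -0.0097352   0.11107349]
rows 2 delta [0.9, -0.02, -0.53] turn [-0.02, 0.01, 0.01] | world d mm [  1.4   6.9 -41.2] ang 0.3
side [329, 213, 14, 33, 296] [ 0.4816 -0.0061  0.1143] [ 0.469 -0.042  0.09 ] [0.494 0.021 0.126]
```

View pics/crad.png

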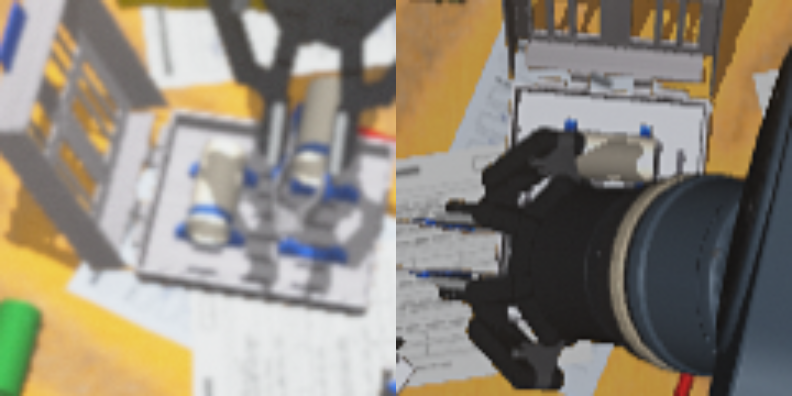

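The side crop shows the tube at (318,130), held nearly parallel to the cradle, with the blue V supports below at (315,250) and the other mouthpiece undisturbed at (217,190). I'll measure the tube's tilt and offset before lowering it.

```bash
python3 - <<'E'
from h import *
s,M=st();j=s["tcp_pos"]-.016*M[:,0]-.113*M[:,2];print("jaw",j)
F=robot.grab_frame("side");P=pts(F);h=cv2.cvtColor(F["pixels"],cv2.COLOR_RGB2HSV)
m=(np.linalg.norm(P-j-[0,0,-.007],axis=2)<.042)&(((h[...,1]<70)&(h[...,2]>110))|((h[...,0]>100)&(h[...,0]<128)))&(F["z_map"]>0)
k,l,s_,c=cv2.connectedComponentsWithStats(m.astype(np.uint8));i=1+s_[1:,4].argmax();q=P[l==i]
for a in np.arange(-.045,.025,.008):
    b=q[(q[:,1]>=a)&(q[:,1]<a+.008)]
    if len(b)>4:t=b[b[:,2]>b[:,2].max()-.003];print(round(a+.004,3),"n",len(b),"topz",np.sort(b[:,2])[-4:].mean().round(4),"xtop",t[:,0].mean().round(4),"x",b[:,0].min().round(4),b[:,0].max().round(4))
E
```

```text
t 14.65 tcp [0.4882 0.0861 0.1716] q [-0.27  0.27 -0.27  1.16  0.69 -1.78] F [ 0.9  0.9 -0.7] w 0.317 x [ 0.072  0.64  -0.765] z [0.087 0.76  0.644]
jaw [ 0.47717821 -0.01007375  0.11105111]
-0.041 n 12 topz 0.1215 xtop 0.4753 x 0.47 0.4864
-0.033 n 33 topz 0.1243 xtop 0.4749 x 0.4697 0.4882
-0.025 n 37 topz 0.1232 xtop 0.4758 x 0.4694 0.4937
-0.017 n 34 topz 0.1241 xtop 0.4755 x 0.471 0.4914
-0.009 n 38 topz 0.1264 xtop 0.4906 x 0.4709 0.495
-0.001 n 38 topz 0.1268 xtop 0.4956 x 0.4723 0.4965
0.007 n 59 topz 0.1326 xtop 0.4951 x 0.4721 0.4965
0.015 n 62 topz 0.1244 xtop 0.4788 x 0.4735 0.4936
0.023 n 13 topz 0.1238 xtop 0.4756 x 0.4754 0.493
```

{"method": "send_rows", "body": {
  "targets": [
    {"delta_pos": [0.26, 0, 0.31], "turn": [0, 0, 0]},
    {"delta_pos": [0.4, 0, -0.33], "turn": [0, 0, 0]},
    {"delta_pos": [0.5, 0, -0.42], "turn": [0, 0, 0]},
    {"delta_pos": [0.5, 0, -0.42], "turn": [0, 0, 0]},
    {"delta_pos": [0.5, 0, -0.42], "turn": [0, 0, 0]},
    {"delta_pos": [0.3, 0, -0.25], "turn": [0, 0, 0]},
    {"delta_pos": [0, 0, 0], "turn": [0, 0, 0]}
  ]
}}

```text
clock: 15.58
tcp_pos: [0.4886, 0.0941, 0.1089]
eef_rot: [-0.629, 0.711, 1.357]
contact_force: [0.5, 0.3, -1.6]
width: 0.312
```

```bash
python3 - <<'E'
from h import *
s,M=st();j=s["tcp_pos"]-.016*M[:,0]-.113*M[:,2];print("jaw",j)
plan(*tcp_jaw((.4778,-.0018,.034),-96.2,40,.016,.113))
F=robot.grab_frame("side");save(F,"s5.png",(270,200,370,300),6)
E
```

```text
t 15.57 tcp [0.4886 0.0941 0.1089] q [-0.25  0.32 -0.37  1.    0.69 -1.75] F [ 0.5  0.3 -1.6] w 0.312 x [ 0.071  0.64  -0.765] z [0.09  0.76  0.644]
jaw [ 0.47733204 -0.00196705  0.04842127]
rows 1 delta [0.57, 0.02, -0.46] turn [-0.07, 0.01, 0.02] | world d mm [ -0.4   0.3 -14.6] ang 0.4
```

View pics/s5.png

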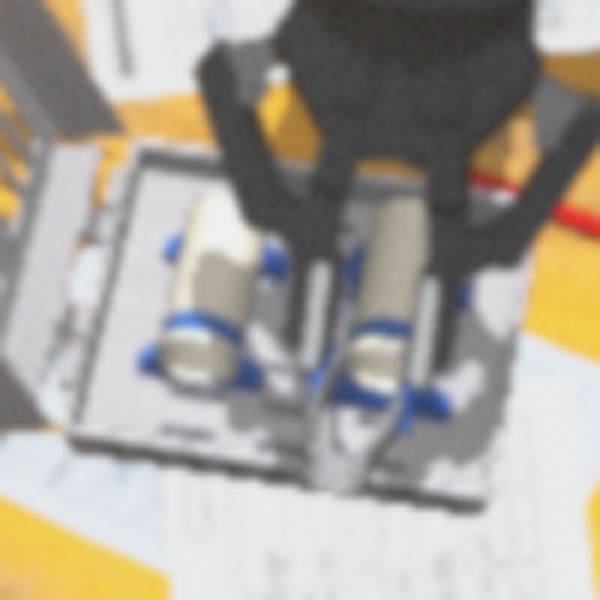

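The side crop shows the tube centred over the front cradle at about (390,290), level with the other mouthpiece lengthwise. I'll lower it slowly and watch the force. That is 10 pictures viewed.

{"method": "send_rows", "body": {
  "targets": [
    {"delta_pos": [0.19, 0.02, -0.16], "turn": [-0.05, 0, 0.02]},
    {"delta_pos": [0.12, 0, -0.1], "turn": [0, 0, 0]},
    {"delta_pos": [0, 0, 0], "turn": [0, 0, 0]}
  ]
}}

```text
clock: 16.0
tcp_pos: [0.4889, 0.0941, 0.1014]
eef_rot: [-0.634, 0.707, 1.361]
contact_force: [0.0, -0.0, -2.0]
width: 0.307
```

{"method": "send_rows", "body": {
  "targets": [
    {"delta_pos": [0.1, 0, -0.08], "turn": [0, 0, 0]},
    {"delta_pos": [0, 0, 0], "turn": [0, 0, 0]}
  ]
}}

```text
clock: 16.25
tcp_pos: [0.489, 0.0941, 0.0988]
eef_rot: [-0.634, 0.706, 1.361]
contact_force: [0.6, -0.9, -0.7]
width: 0.307
```

```bash
python3 - <<'E'
from h import *
s,M=st();j=s["tcp_pos"]-.016*M[:,0]-.113*M[:,2];print("jaw",j)
F=robot.grab_frame("side");P=pts(F);h=cv2.cvtColor(F["pixels"],cv2.COLOR_RGB2HSV)
w=(h[...,1]<90)&(h[...,2]>110)
for nm,c in(("held",(.476,-.003)),("other",(.543,-.0105))):
    m=w&(abs(P[...,0]-c[0])<.016)&(abs(P[...,1]-c[1])<.034)&(P[...,2]>.025)&(P[...,2]<.07)
    for y in(-.025,.022):
        b=P[m&(abs(P[...,1]-c[1]-y)<.006)];print(nm,y,len(b),np.sort(b[:,2])[-8:].round(4) if len(b) else 0)
E
```

```text
t 16.25 tcp [0.489  0.0941 0.0988] q [-0.25  0.33 -0.39  0.97  0.69 -1.76] F [ 0.6 -0.9 -0.7] w 0.307 x [ 0.071  0.64  -0.765] z [0.083 0.761 0.644]
jaw [ 0.47852914 -0.0021237   0.03832981]
held -0.025 40 [0.0485 0.0487 0.0488 0.049  0.0513 0.0517 0.0521 0.0523]
held 0.022 37 [0.0493 0.0494 0.0498 0.0498 0.0498 0.0502 0.0502 0.0542]
other -0.025 34 [0.043  0.0435 0.0437 0.0439 0.0444 0.0444 0.0444 0.0448]
other 0.022 49 [0.044  0.0444 0.0444 0.0444 0.0444 0.0445 0.0449 0.0452]
```

{"method": "send_rows", "body": {
  "targets": [
    {"delta_pos": [0.12, 0, -0.1], "turn": [0, 0, 0]},
    {"delta_pos": [0, 0, 0], "turn": [0, 0, 0]}
  ]
}}

```text
clock: 16.55
tcp_pos: [0.4892, 0.0941, 0.0957]
eef_rot: [-0.635, 0.706, 1.361]
contact_force: [-0.6, -0.3, -1.0]
width: 0.307
```

{"method": "send_rows", "body": {
  "targets": [
    {"delta_pos": [0.08, 0, -0.06], "turn": [0, 0, 0]},
    {"delta_pos": [0, 0, 0], "turn": [0, 0, 0]}
  ]
}}

```text
clock: 16.8
tcp_pos: [0.4891, 0.0942, 0.0936]
eef_rot: [-0.634, 0.706, 1.361]
contact_force: [-0.0, 0.1, -1.0]
width: 0.31
```

```bash
cat > c.py <<'E'
from h import *
s,M=st();j=s["tcp_pos"]-.016*M[:,0]-.113*M[:,2];print("jaw",j)
F=robot.grab_frame("side");P=pts(F);h=cv2.cvtColor(F["pixels"],cv2.COLOR_RGB2HSV)
w=(h[...,1]<90)&(h[...,2]>110)
for nm,c in(("held",(.476,-.003)),("other",(.543,-.0105))):
    m=w&(abs(P[...,0]-c[0])<.016)&(abs(P[...,1]-c[1])<.034)&(P[...,2]>.025)&(P[...,2]<.07)
    for y in(-.025,.022):
        b=P[m&(abs(P[...,1]-c[1]-y)<.006)];print(nm,y,len(b),np.sort(b[:,2])[-8:].round(4) if len(b) else 0)
E
python3 c.py
```

```text
t 16.8 tcp [0.4891 0.0942 0.0936] q [-0.25  0.34 -0.39  0.96  0.69 -1.76] F [-0.   0.1 -1. ] w 0.31 x [ 0.071  0.64  -0.765] z [0.083 0.761 0.644]
jaw [ 0.47864651 -0.00197509  0.03305005]
held -0.025 42 [0.0453 0.0453 0.0453 0.0463 0.0465 0.047  0.0475 0.0481]
held 0.022 38 [0.045  0.0451 0.0453 0.0457 0.0461 0.0463 0.0464 0.0483]
other -0.025 27 [0.0423 0.0427 0.043  0.0434 0.0435 0.0436 0.0442 0.0453]
other 0.022 52 [0.0441 0.0443 0.0443 0.0445 0.0448 0.0453 0.0459 0.0472]
```

{"method": "send_rows", "body": {
  "targets": [
    {"delta_pos": [0.05, 0, -0.04], "turn": [0, 0, 0]},
    {"delta_pos": [0, 0, 0], "turn": [0, 0, 0]}
  ]
}}

```text
clock: 17.1
tcp_pos: [0.4891, 0.0944, 0.0925]
eef_rot: [-0.634, 0.706, 1.361]
contact_force: [-1.5, 0.8, -0.2]
width: 0.308
```

{"method": "send_rows", "body": {
  "targets": [
    {"delta_pos": [0.04, 0, -0.03], "turn": [0, 0, 0]},
    {"delta_pos": [0, 0, 0], "turn": [0, 0, 0]}
  ]
}}

```text
clock: 17.35
tcp_pos: [0.4891, 0.0946, 0.0916]
eef_rot: [-0.634, 0.706, 1.361]
contact_force: [-0.8, 0.2, 1.3]
width: 0.308
```

```bash
python3 c.py
```

```text
t 17.35 tcp [0.4891 0.0946 0.0916] q [-0.25  0.34 -0.4   0.95  0.69 -1.76] F [-0.8  0.2  1.3] w 0.308 x [ 0.071  0.64  -0.765] z [0.083 0.76  0.644]
jaw [ 0.47862276 -0.00151381  0.03096943]
held -0.025 44 [0.0439 0.044  0.0442 0.0443 0.0446 0.0452 0.0466 0.0473]
held 0.022 35 [0.0433 0.0439 0.0439 0.0449 0.0453 0.0456 0.0462 0.0465]
other -0.025 29 [0.042  0.0421 0.0426 0.0432 0.0439 0.044  0.0455 0.0464]
other 0.022 48 [0.043  0.0432 0.0435 0.0436 0.0438 0.0446 0.0465 0.0467]
```

Contact is starting: Fz has risen about 2 N, and the tube top is level with the other one. I'll open the tongs gently.

{"method": "send_rows", "body": {
  "targets": [
    {"delta_pos": [0, 0, 0], "turn": [0, 0, 0]},
    {"delta_pos": [0, 0, 0], "turn": [0, 0, 0]}
  ],
  "hand": 0.36
}}

```text
clock: 17.65
tcp_pos: [0.4892, 0.0944, 0.0914]
eef_rot: [-0.635, 0.706, 1.361]
contact_force: [0.8, -0.7, -0.5]
width: 0.362
```

{"method": "send_rows", "body": {
  "targets": [
    {"delta_pos": [0, 0, 0], "turn": [0, 0, 0]},
    {"delta_pos": [0, 0, 0], "turn": [0, 0, 0]},
    {"delta_pos": [0, 0, 0], "turn": [0, 0, 0]}
  ],
  "hand": 0.425
}}

```text
clock: 18.02
tcp_pos: [0.4894, 0.0942, 0.0914]
eef_rot: [-0.635, 0.706, 1.361]
contact_force: [0.2, 0.2, -1.0]
width: 0.423
```

```bash
python3 c.py; python3 -c "
from h import *
save(robot.grab_frame('side'),'s6.png',(270,200,370,300),6)"
```

```text
t 18.02 tcp [0.4894 0.0942 0.0914] q [-0.25  0.34 -0.4   0.95  0.69 -1.76] F [ 0.2  0.2 -1. ] w 0.423 x [ 0.071  0.64  -0.765] z [0.082 0.761 0.644]
jaw [ 0.47894975 -0.00197663  0.03086303]
held -0.025 45 [0.0429 0.0433 0.0436 0.0442 0.0444 0.0446 0.0447 0.0453]
held 0.022 43 [0.043  0.0431 0.0433 0.0438 0.044  0.0441 0.0452 0.0468]
other -0.025 18 [0.0397 0.0398 0.0402 0.0402 0.0412 0.0419 0.0425 0.0443]
other 0.022 53 [0.0434 0.0434 0.0438 0.0445 0.0449 0.0454 0.0471 0.0474]
```

View pics/s6.png

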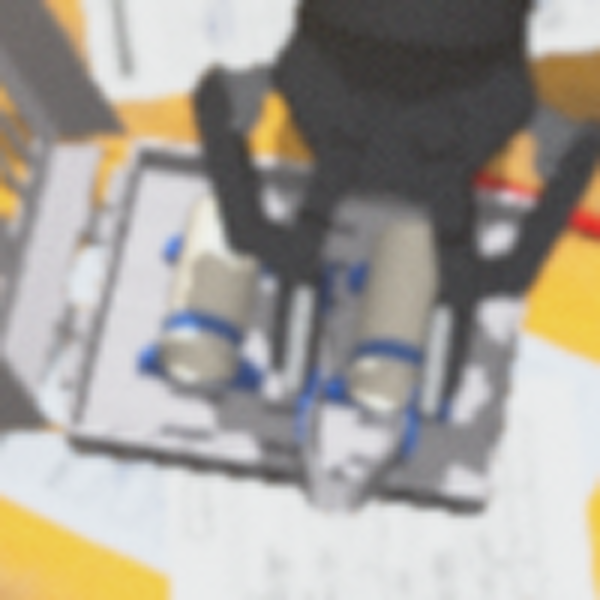

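The mouthpiece sits in the front cradle at (390,310), resting in both V supports, and the jaws are open around it. I'll lift the tongs straight up and carry them back to the rest.

{"method": "send_rows", "body": {
  "targets": [
    {"delta_pos": [-0.2, 0, 0.17], "turn": [0, 0, 0]},
    {"delta_pos": [-0.4, 0, 0.33], "turn": [0, 0, 0]},
    {"delta_pos": [-0.57, 0, 0.48], "turn": [0, 0, 0]},
    {"delta_pos": [-0.57, 0, 0.48], "turn": [0, 0, 0]},
    {"delta_pos": [-0.57, 0, 0.48], "turn": [0, 0, 0]},
    {"delta_pos": [-0.57, 0, 0.48], "turn": [0, 0, 0]},
    {"delta_pos": [-0.4, 0, 0.33], "turn": [0, 0, 0]}
  ]
}}

```text
clock: 19.0
tcp_pos: [0.4892, 0.0942, 0.1833]
eef_rot: [-0.636, 0.705, 1.36]
contact_force: [0.0, -0.5, -1.3]
width: 0.428
```

```bash
python3 c.py; python3 - <<'E'
from h import *
plan(np.array([.4551,.2156,.125]),toolR(-129.3,0),N=14)
E
```

```text
t 19.0 tcp [0.4892 0.0942 0.1833] q [-0.25  0.25 -0.26  1.18  0.69 -1.76] F [ 0.  -0.5 -1.3] w 0.428 x [ 0.072  0.64  -0.765] z [0.081 0.761 0.644]
jaw [ 0.47887548 -0.00204597  0.12278001]
held -0.025 37 [0.0435 0.0438 0.0439 0.0443 0.0446 0.0447 0.0458 0.0462]
held 0.022 40 [0.0438 0.0444 0.0444 0.0445 0.0446 0.0448 0.0448 0.0451]
other -0.025 63 [0.0446 0.0446 0.0446 0.0447 0.0447 0.0448 0.0452 0.0455]
other 0.022 48 [0.0437 0.0439 0.0439 0.0441 0.0445 0.0448 0.0449 0.0457]
rows 14 delta [0.35, 0.26, 0.26] turn [0.38, 0.46, -0.13] | world d mm [-34.6 121.5 -59.4] ang 51.6
```

{"method": "send_rows", "body": {
  "targets": [
    {"delta_pos": [0.35, 0.26, 0.26], "turn": [0.38, 0.46, -0.13]},
    {"delta_pos": [0.35, 0.26, 0.26], "turn": [0.38, 0.46, -0.13]},
    {"delta_pos": [0.35, 0.26, 0.26], "turn": [0.38, 0.46, -0.13]},
    {"delta_pos": [0.35, 0.26, 0.26], "turn": [0.38, 0.46, -0.13]},
    {"delta_pos": [0.35, 0.26, 0.26], "turn": [0.38, 0.46, -0.13]},
    {"delta_pos": [0.35, 0.26, 0.26], "turn": [0.38, 0.46, -0.13]},
    {"delta_pos": [0.35, 0.26, 0.26], "turn": [0.38, 0.46, -0.13]},
    {"delta_pos": [0.35, 0.26, 0.26], "turn": [0.38, 0.46, -0.13]},
    {"delta_pos": [0.35, 0.26, 0.26], "turn": [0.38, 0.46, -0.13]},
    {"delta_pos": [0.35, 0.26, 0.26], "turn": [0.38, 0.46, -0.13]}
  ]
}}

```text
clock: 20.3
tcp_pos: [0.4595, 0.1848, 0.1473]
eef_rot: [-0.677, 1.273, 0.886]
contact_force: [-1.1, 0.8, -1.7]
width: 0.426
```

```bash
python3 - <<'E'
from h import *
st();plan(np.array([.4551,.2156,.125]),toolR(-129.3,0),N=4)
E
```

```text
t 20.3 tcp [0.4595 0.1848 0.1473] q [ 0.27  0.12 -0.33  1.02  0.16 -0.74] F [-1.1  0.8 -1.7] w 0.426 x [ 0.058  0.182 -0.982] z [0.512 0.839 0.186]
rows 4 delta [0.32, 0.25, 0.25] turn [0.34, 0.44, -0.14] | world d mm [ -4.4  30.8 -22.3] ang 13.7
```

{"method": "send_rows", "body": {
  "targets": [
    {"delta_pos": [0.32, 0.25, 0.25], "turn": [0.34, 0.44, -0.14]},
    {"delta_pos": [0.32, 0.25, 0.25], "turn": [0.34, 0.44, -0.14]},
    {"delta_pos": [0.32, 0.25, 0.25], "turn": [0.34, 0.44, -0.14]},
    {"delta_pos": [0.25, 0.2, 0.2], "turn": [0.28, 0.36, -0.1]},
    {"delta_pos": [0, 0, 0], "turn": [0, 0, 0]}
  ]
}}

```text
clock: 20.92
tcp_pos: [0.454, 0.2157, 0.1248]
eef_rot: [-0.691, 1.458, 0.695]
contact_force: [0.0, 0.1, -0.5]
width: 0.423
```

```bash
cat > t.py <<'E'
from h import *
s,M=st();plan(np.array([.4551,.2156,.0345]),toolR(-129.3,0),N=1)
o=s["tcp_pos"]-.016*M[:,0];j=o-.113*M[:,2];print("pred jaw",j.round(4))
for n in("side","top"):
    F=robot.grab_frame(n);P=pts(F);h=cv2.cvtColor(F["pixels"],cv2.COLOR_RGB2HSV)
    m=(h[...,0]>100)&(h[...,0]<128)&(h[...,1]>80)&((np.linalg.norm(P-j,axis=2)<.045)|(np.linalg.norm(P-o,axis=2)<.035))&(P[...,2]>j[2]-.004)
    k,l,s_,c=cv2.connectedComponentsWithStats(m.astype(np.uint8))
    for i in range(1,k):
        if s_[i,4]>4:q=P[l==i];print(n,s_[i].tolist(),q.mean(0).round(4),q[:,2].max().round(4))
E
python3 t.py
```

```text
t 20.93 tcp [0.454  0.2157 0.1248] q [ 0.44  0.25 -0.21  1.11  0.   -0.45] F [ 0.   0.1 -0.5] w 0.423 x [-0.001  0.002 -1.   ] z [0.631 0.776 0.001]
rows 5 delta [0.9, -0.01, 0.01] turn [0.01, 0.0, -0.0] | world d mm [  1.1  -0.1 -90.3] ang 0.2
pred jaw [0.3827 0.1281 0.1407]
side [392, 284, 11, 11, 31] [0.3619 0.1434 0.1502] 0.1535
side [335, 310, 10, 10, 33] [0.4652 0.2026 0.1507] 0.1576
side [347, 331, 3, 5, 14] [0.4478 0.2351 0.1468] 0.1566
top [201, 271, 5, 3, 8] [0.4597 0.1939 0.147 ] 0.1518
top [241, 296, 14, 11, 36] [0.4039 0.1114 0.1489] 0.1528
top [224, 317, 15, 13, 55] [0.3636 0.1426 0.146 ] 0.1511
```

The measured jaw and grip positions match the prediction, so the tongs have not slipped. I'll lower them onto the rest.

{"method": "send_rows", "body": {
  "targets": [
    {"delta_pos": [0.6, -0.04, 0.03], "turn": [0, 0, 0]},
    {"delta_pos": [0.9, 0, 0], "turn": [0, 0, 0]},
    {"delta_pos": [0.9, 0, 0], "turn": [0, 0, 0]},
    {"delta_pos": [0.6, 0, 0], "turn": [0, 0, 0]},
    {"delta_pos": [0.3, 0, 0], "turn": [0, 0, 0]},
    {"delta_pos": [0.2, 0, 0], "turn": [0, 0, 0]},
    {"delta_pos": [0, 0, 0], "turn": [0, 0, 0]}
  ]
}}

```text
clock: 21.9
tcp_pos: [0.4556, 0.2131, 0.0523]
eef_rot: [-0.687, 1.453, 0.695]
contact_force: [0.6, 0.1, -0.7]
width: 0.424
```

```bash
python3 t.py
```

```text
t 21.9 tcp [0.4556 0.2131 0.0523] q [ 0.43  0.3  -0.33  0.93  0.   -0.45] F [ 0.6  0.1 -0.7] w 0.424 x [ 0.002  0.006 -1.   ] z [0.633 0.774 0.006]
rows 1 delta [0.89, 0.1, 0.08] turn [0.01, 0.06, -0.02] | world d mm [ -0.5   2.5 -17.8] ang 0.4
pred jaw [0.3841 0.1255 0.0677]
side [387, 301, 10, 10, 25] [0.3634 0.1408 0.077 ] 0.081
side [332, 326, 10, 11, 32] [0.4679 0.2013 0.0797] 0.0915
side [344, 346, 3, 4, 9] [0.4497 0.233  0.076 ] 0.083
top [211, 269, 4, 3, 8] [0.4617 0.1917 0.0736] 0.0756
top [248, 293, 13, 10, 30] [0.4051 0.1089 0.0759] 0.0795
top [233, 313, 13, 11, 46] [0.365  0.1401 0.0738] 0.0802
```

{"method": "send_rows", "body": {
  "targets": [
    {"delta_pos": [0, 0.1, 0.1], "turn": [0, 0.06, -0.02]},
    {"delta_pos": [0, 0, 0], "turn": [0, 0, 0]},
    {"delta_pos": [0.3, 0, 0], "turn": [0, 0, 0]},
    {"delta_pos": [0.2, 0, 0], "turn": [0, 0, 0]},
    {"delta_pos": [0, 0, 0], "turn": [0, 0, 0]}
  ]
}}

```text
clock: 22.62
tcp_pos: [0.4559, 0.2166, 0.0425]
eef_rot: [-0.692, 1.457, 0.691]
contact_force: [-0.3, -0.6, -0.8]
width: 0.423
```

```bash
python3 t.py
```

```text
t 22.62 tcp [0.4559 0.2166 0.0425] q [ 0.44  0.32 -0.34  0.92 -0.   -0.44] F [-0.3 -0.6 -0.8] w 0.423 x [ 0.001  0.    -1.   ] z [0.632 0.775 0.001]
rows 1 delta [0.4, 0.0, -0.07] turn [0.01, 0.01, 0.01] | world d mm [-0.8 -1.  -8. ] ang 0.1
pred jaw [0.3845 0.1291 0.0584]
side [386, 305, 11, 10, 23] [0.3633 0.1444 0.0688] 0.0727
side [332, 330, 9, 9, 25] [0.4684 0.2042 0.0689] 0.0786
side [344, 350, 3, 3, 8] [0.4496 0.2356 0.065 ] 0.0706
top [210, 269, 5, 3, 9] [0.4615 0.1954 0.0637] 0.0681
top [247, 293, 13, 9, 28] [0.4057 0.1129 0.066 ] 0.0699
top [232, 312, 13, 11, 44] [0.3658 0.1445 0.0631] 0.0691
```

{"method": "send_rows", "body": {
  "targets": [
    {"delta_pos": [0.2, 0, -0.06], "turn": [0, 0, 0]},
    {"delta_pos": [0.1, 0, 0], "turn": [0, 0, 0]},
    {"delta_pos": [0, 0, 0], "turn": [0, 0, 0]}
  ]
}}

```text
clock: 23.1
tcp_pos: [0.4554, 0.2157, 0.0365]
eef_rot: [-0.692, 1.456, 0.691]
contact_force: [1.1, -0.0, -1.5]
width: 0.426
```

{"method": "send_rows", "body": {
  "targets": [
    {"delta_pos": [0.09, 0, 0], "turn": [0, 0, 0]},
    {"delta_pos": [0, 0, 0], "turn": [0, 0, 0]}
  ]
}}

```text
clock: 23.35
tcp_pos: [0.4554, 0.2157, 0.0346]
eef_rot: [-0.692, 1.456, 0.691]
contact_force: [0.3, 0.3, -0.6]
width: 0.42
```

```bash
python3 t.py
```

```text
t 23.35 tcp [0.4554 0.2157 0.0346] q [ 0.44  0.32 -0.35  0.89 -0.   -0.44] F [ 0.3  0.3 -0.6] w 0.42 x [ 0.002  0.    -1.   ] z [0.633 0.774 0.001]
rows 1 delta [0.01, 0.01, -0.01] turn [0.01, 0.01, 0.01] | world d mm [-0.3 -0.1 -0.1] ang 0.1
pred jaw [0.3839 0.1281 0.0505]
side [386, 306, 11, 11, 28] [0.3628 0.1433 0.0594] 0.063
side [370, 315, 5, 5, 7] [0.3994 0.1532 0.0473] 0.0481
side [333, 332, 8, 8, 27] [0.4671 0.2031 0.0617] 0.0706
side [344, 351, 3, 4, 9] [0.449  0.2348 0.056 ] 0.0628
top [212, 269, 4, 3, 7] [0.4614 0.1944 0.0549] 0.0584
top [248, 292, 13, 10, 28] [0.4056 0.1123 0.0585] 0.0614
top [233, 312, 13, 11, 44] [0.3651 0.1433 0.0562] 0.0629
```

{"method": "send_rows", "body": {
  "targets": [
    {"delta_pos": [0.04, 0, 0], "turn": [0, 0, 0]},
    {"delta_pos": [0, 0, 0], "turn": [0, 0, 0]}
  ]
}}

```text
clock: 23.7
tcp_pos: [0.4556, 0.2158, 0.034]
eef_rot: [-0.692, 1.456, 0.691]
contact_force: [0.7, 0.3, -0.8]
width: 0.428
```

{"method": "send_rows", "body": {
  "targets": [
    {"delta_pos": [0, 0, 0], "turn": [0, 0, 0]},
    {"delta_pos": [0, 0, 0], "turn": [0, 0, 0]},
    {"delta_pos": [0, 0, 0], "turn": [0, 0, 0]},
    {"delta_pos": [0, 0, 0], "turn": [0, 0, 0]},
    {"delta_pos": [0, 0, 0], "turn": [0, 0, 0]}
  ],
  "hand": 1
}}

```text
clock: 24.32
tcp_pos: [0.4558, 0.2159, 0.0342]
eef_rot: [-0.692, 1.455, 0.691]
contact_force: [0.7, -0.2, -0.2]
width: 1.003
```

```bash
python3 t.py
```

```text
t 24.32 tcp [0.4558 0.2159 0.0342] q [ 0.44  0.32 -0.35  0.89 -0.   -0.44] F [ 0.7 -0.2 -0.2] w 1.003 x [ 0.002  0.001 -1.   ] z [0.633 0.775 0.002]
rows 1 delta [-0.01, 0.02, -0.03] turn [0.01, 0.02, 0.01] | world d mm [-0.7 -0.3  0.3] ang 0.2
pred jaw [0.3843 0.1284 0.05  ]
side [387, 308, 11, 10, 29] [0.3603 0.1469 0.0591] 0.0631
side [368, 312, 4, 5, 10] [0.4051 0.1473 0.0474] 0.0492
side [371, 316, 4, 3, 5] [0.3979 0.154  0.0473] 0.0494
side [377, 320, 2, 3, 5] [0.3879 0.1614 0.0478] 0.0502
side [345, 346, 9, 9, 29] [0.4421 0.2285 0.0549] 0.0635
top [210, 267, 6, 4, 11] [0.4645 0.1949 0.0567] 0.0596
top [249, 290, 14, 10, 31] [0.4091 0.1091 0.0576] 0.0625
top [231, 313, 13, 12, 44] [0.3625 0.1469 0.0559] 0.0627
```

The tongs are released and lie within about 2 mm of their first pose. I'll rise straight up, then measure what stands behind the lid.

{"method": "send_rows", "body": {
  "targets": [
    {"delta_pos": [-0.5, 0, 0], "turn": [0, 0, 0]},
    {"delta_pos": [-0.9, 0, 0], "turn": [0, 0, 0]},
    {"delta_pos": [-1, 0, 0], "turn": [0, 0, 0]},
    {"delta_pos": [-1, 0, 0], "turn": [0, 0, 0]},
    {"delta_pos": [-1, 0, 0], "turn": [0, 0, 0]},
    {"delta_pos": [-1, 0, 0], "turn": [0, 0, 0]},
    {"delta_pos": [-1, 0, 0], "turn": [0, 0, 0]},
    {"delta_pos": [-1, 0, 0], "turn": [0, 0, 0]},
    {"delta_pos": [-1, 0, 0], "turn": [0, 0, 0]},
    {"delta_pos": [-0.7, 0, 0], "turn": [0, 0, 0]}
  ]
}}

```text
clock: 25.68
tcp_pos: [0.4547, 0.2154, 0.2281]
eef_rot: [-0.691, 1.453, 0.691]
contact_force: [-0.8, -0.3, -0.1]
width: 1.005
```

```bash
cat > lid.py <<'E'
from h import *
def tab():
    for n in("side","top"):
        F=robot.grab_frame(n);P=pts(F);h=cv2.cvtColor(F["pixels"],cv2.COLOR_RGB2HSV)
        m=(h[...,0]>100)&(h[...,0]<128)&(h[...,1]>90)&(P[...,2]>.042)&(P[...,2]<.21)&(P[...,0]<.69)&(P[...,0]>.4)&(abs(P[...,1]+.015)<.06)
        q=P[m]
        if len(q)>5:
            c=np.median(q,0);print(n,"tab",len(q),c.round(4),"angle",(np.arctan2(c[2]-.022,(.587-c[0])*1.006)-np.arctan2(25,162)).round(3))
        else:print(n,"no tab")
E
python3 - <<'E'
from lid import *
import pickle
st();tab()
f=pickle.load(open("top.pkl","rb"));P=pts(f);X,Y,Z=np.moveaxis(P,2,0)
for a in np.arange(.64,.82,.02):
    print(round(a,2),[round(float(Z[(X>a)&(X<a+.02)&(Y>b)&(Y<b+.04)].max()),3) for b in np.arange(-.16,.14,.04)])
h=(X>.57)&(X<.6)&(Z>.01)&(Z<.03)&(abs(Y)<.08)
plan(np.array([.60,.0,.29]),toolR(-6.2+180,0))
E
```

```text
t 25.68 tcp [0.4547 0.2154 0.2281] q [ 0.44  0.21  0.01  1.36 -0.   -0.44] F [-0.8 -0.3 -0.1] w 1.005 x [ 0.005  0.002 -1.   ] z [0.633 0.775 0.005]
side tab 67 [ 0.6665 -0.0204  0.1694] angle 1.915
top tab 118 [ 0.6677 -0.0224  0.1661] angle 1.93
0.64 [0.005, 0.168, 0.169, 0.17, 0.17, 0.167, 0.031, 0.027]
0.66 [0.004, 0.159, 0.174, 0.175, 0.166, 0.165, 0.033, 0.034]Traceback (most recent call last):
  File "<stdin>", line 6, in <module>
    return umr_maximum(a, axis, None, out, keepdims, initial, where)
ValueError: zero-size array to reduction operation maximum which has no identity
```

```bash
python3 - <<'E'
from lid import *
import pickle
f=pickle.load(open("top.pkl","rb"));P=pts(f);X,Y,Z=np.moveaxis(P,2,0)
for a in np.arange(.66,.84,.02):
    print(round(a,2),[round(float(Z[(X>a)&(X<a+.02)&(Y>b)&(Y<b+.04)].max(initial=0)),3) for b in np.arange(-.16,.14,.04)])
plan(np.array([.56,.04,.29]),toolR(-6.2+180,0))
E
```

```text
0.66 [0.004, 0.159, 0.174, 0.175, 0.166, 0.165, 0.033, 0.034]
0.68 [0.004, 0.003, 0.003, 0.0, 0.0, 0.006, 0.026, 0.029]
0.7 [0.006, 0.004, 0.004, 0.004, 0.004, 0.005, 0.005, 0.004]
0.72 [0.004, 0.005, 0.005, 0.006, 0.007, 0.005, 0.004, 0.006]
0.74 [0.003, 0.004, 0.005, 0.034, 0.036, 0.025, 0.015, 0.017]
0.76 [0.005, 0.065, 0.064, 0.034, 0.036, 0.037, 0.017, 0.014]
0.78 [0.133, 0.085, 0.085, 0.067, 0.036, 0.06, 0.057, 0.012]
0.8 [0.005, 0.085, 0.087, 0.065, 0.059, 0.066, 0.064, 0.062]
0.82 [0.005, 0.064, 0.066, 0.064, 0.063, 0.106, 0.105, 0.067]
rows 11 delta [-0.28, -0.96, 0.1] turn [0.86, 0.01, -0.0] | world d mm [ 104.8 -175.7   61.6] ang 57.0
```

{"method": "send_rows", "body": {
  "hand": 0,
  "targets": [
    {"delta_pos": [-0.28, -0.96, 0.1], "turn": [0.86, 0, 0]},
    {"delta_pos": [-0.28, -0.96, 0.1], "turn": [0.86, 0, 0]},
    {"delta_pos": [-0.28, -0.96, 0.1], "turn": [0.86, 0, 0]},
    {"delta_pos": [-0.28, -0.96, 0.1], "turn": [0.86, 0, 0]},
    {"delta_pos": [-0.28, -0.96, 0.1], "turn": [0.86, 0, 0]},
    {"delta_pos": [-0.28, -0.96, 0.1], "turn": [0.86, 0, 0]},
    {"delta_pos": [-0.28, -0.96, 0.1], "turn": [0.86, 0, 0]},
    {"delta_pos": [-0.28, -0.96, 0.1], "turn": [0.86, 0, 0]},
    {"delta_pos": [-0.28, -0.96, 0.1], "turn": [0.86, 0, 0]},
    {"delta_pos": [-0.28, -0.96, 0.1], "turn": [0.86, 0, 0]}
  ]
}}

```text
clock: 27.02
tcp_pos: [0.5565, 0.0546, 0.2819]
eef_rot: [0.034, 1.57, -0.031]
contact_force: [0.8, -1.0, -0.4]
width: 0.003
```

```bash
python3 - <<'E'
from lid import *
st()
plan(np.array([.713,-.027,.26]),toolR(-6.2+180,0),N=9)
E
```

```text
t 27.02 tcp [0.5565 0.0546 0.2819] q [0.1  0.35 0.32 1.55 0.   0.14] F [ 0.8 -1.  -0.4] w 0.003 x [ 0.     0.002 -1.   ] z [ 0.999 -0.041  0.   ]
rows 9 delta [0.12, -0.39, 0.9] turn [0.07, 0.0, -0.0] | world d mm [156.5 -81.6 -21.9] ang 3.8
```

{"method": "send_rows", "body": {
  "targets": [
    {"delta_pos": [0.1, -0.39, 0.9], "turn": [0.07, 0, 0]},
    {"delta_pos": [0.1, -0.39, 0.9], "turn": [0.07, 0, 0]},
    {"delta_pos": [0.1, -0.39, 0.9], "turn": [0.07, 0, 0]},
    {"delta_pos": [0.1, -0.39, 0.9], "turn": [0.07, 0, 0]},
    {"delta_pos": [0.1, -0.39, 0.9], "turn": [0.07, 0, 0]},
    {"delta_pos": [0.1, -0.39, 0.9], "turn": [0.07, 0, 0]},
    {"delta_pos": [0.1, -0.39, 0.9], "turn": [0.07, 0, 0]},
    {"delta_pos": [0.1, -0.39, 0.9], "turn": [0.07, 0, 0]},
    {"delta_pos": [0.1, -0.3, 0.7], "turn": [0.07, 0, 0]},
    {"delta_pos": [0, 0, 0], "turn": [0, 0, 0]}
  ]
}}

```text
clock: 28.28
tcp_pos: [0.7123, -0.0295, 0.2581]
eef_rot: [0.09, 1.575, -0.088]
contact_force: [-0.2, -0.8, 0.1]
width: -0.001
```

```bash
python3 - <<'E'
from lid import *
st()
plan(np.array([.713,-.027,.14]),toolR(-6.2+180,0))
E
```

```text
t 28.27 tcp [ 0.7123 -0.0295  0.2581] q [-0.04  0.79  1.01  1.79  0.    0.07] F [-0.2 -0.8  0.1] w -0.001 x [-0.006  0.002 -1.   ] z [ 0.994 -0.113 -0.006]
rows 6 delta [0.98, 0.02, 0.01] turn [-0.01, -0.01, -0.0] | world d mm [   0.7    2.5 -118.1] ang 0.4
```

{"method": "send_rows", "body": {
  "targets": [
    {"delta_pos": [0.9, 0, 0], "turn": [0, 0, 0]},
    {"delta_pos": [0.98, 0, 0], "turn": [0, 0, 0]},
    {"delta_pos": [0.98, 0, 0], "turn": [0, 0, 0]},
    {"delta_pos": [0.98, 0, 0], "turn": [0, 0, 0]},
    {"delta_pos": [0.98, 0, 0], "turn": [0, 0, 0]},
    {"delta_pos": [0.8, 0, 0], "turn": [0, 0, 0]},
    {"delta_pos": [0, 0, -0.5], "turn": [0, 0, 0]}
  ]
}}

```text
clock: 29.15
tcp_pos: [0.6976, -0.0254, 0.1419]
eef_rot: [0.088, 1.574, -0.085]
contact_force: [-0.4, 0.4, 0.1]
width: -0.003
```

{"method": "send_rows", "body": {
  "targets": [
    {"delta_pos": [0, 0, -0.7], "turn": [0, 0, 0]},
    {"delta_pos": [0, 0, -0.7], "turn": [0, 0, 0]},
    {"delta_pos": [0, 0, -0.7], "turn": [0, 0, 0]}
  ]
}}

```text
clock: 29.52
tcp_pos: [0.6544, -0.0197, 0.1436]
eef_rot: [0.087, 1.569, -0.084]
contact_force: [13.9, -3.7, 31.3]
width: -0.002
```

```bash
python3 - <<'E'
from lid import *
st();tab()
E
```

```text
t 29.52 tcp [ 0.6544 -0.0197  0.1436] q [-0.03  0.56  0.3   1.31  0.    0.08] F [13.9 -3.7 31.3] w -0.002 x [ 0.     0.002 -1.   ] z [ 0.994 -0.108  0.   ]
side tab 54 [ 0.6397 -0.0029  0.1817] angle 1.738
top no tab
```

There is 31 N of upward force, so the tab is rubbing the finger's step. I'll raise the tool before continuing.

{"method": "send_rows", "body": {
  "targets": [
    {"delta_pos": [-0.5, 0, 0.15], "turn": [0, 0, 0]},
    {"delta_pos": [-0.7, 0, 0], "turn": [0, 0, 0]}
  ]
}}

```text
clock: 29.88
tcp_pos: [0.6553, -0.0193, 0.1696]
eef_rot: [0.086, 1.569, -0.083]
contact_force: [-0.2, 0.3, 0.9]
width: -0.001
```

```bash
python3 - <<'E'
from lid import *
st();tab()
E
```

```text
t 29.88 tcp [ 0.6553 -0.0193  0.1696] q [-0.03  0.56  0.36  1.38  0.    0.08] F [-0.2  0.3  0.9] w -0.001 x [-0.     0.002 -1.   ] z [ 0.994 -0.108 -0.   ]
side tab 46 [ 0.6383 -0.0039  0.1814] angle 1.73
top no tab
```

{"method": "send_rows", "body": {
  "targets": [
    {"delta_pos": [0, 0, -0.6], "turn": [0, 0, 0]},
    {"delta_pos": [0, 0, -0.65], "turn": [0, 0, 0]},
    {"delta_pos": [0, 0, -0.65], "turn": [0, 0, 0]},
    {"delta_pos": [0, 0, -0.65], "turn": [0, 0, 0]}
  ]
}}

```text
clock: 30.48
tcp_pos: [0.6045, -0.0137, 0.1692]
eef_rot: [0.086, 1.568, -0.083]
contact_force: [-0.1, -0.6, -0.1]
width: 0.003
```

```bash
python3 - <<'E'
from lid import *
st();tab()
E
```

```text
t 30.48 tcp [ 0.6045 -0.0137  0.1692] q [-0.02  0.44  0.18  1.31  0.    0.08] F [-0.1 -0.6 -0.1] w 0.003 x [ 0.001  0.002 -1.   ] z [ 0.994 -0.108  0.001]
side tab 35 [0.5534 0.0123 0.0466] angle 0.476
top no tab
```

```bash
cat >> lid.py <<'E'
def prof():
    for n in("side","top"):
        P=pts(robot.grab_frame(n));X,Y,Z=np.moveaxis(P,2,0)
        for lo,hi in((-.078,-.05),(.025,.05)):
            print(n,(lo,hi),[(round(a,2),round(float(Z[(X>a)&(X<a+.02)&(Y>lo)&(Y<hi)&(Z<.22)].max(initial=0)),3)) for a in np.arange(.42,.68,.02)])
E
python3 -c "
from lid import *
prof()"
```

```text
side (-0.078, -0.05) [(np.float64(0.42), 0.029), (np.float64(0.44), 0.027), (np.float64(0.46), 0.027), (np.float64(0.48), 0.028), (np.float64(0.5), 0.029), (np.float64(0.52), 0.027), (np.float64(0.54), 0.027), (np.float64(0.56), 0.028), (np.float64(0.58), 0.127), (np.float64(0.6), 0.103), (np.float64(0.62), 0.174), (np.float64(0.64), 0.009), (np.float64(0.66), 0.003), (np.float64(0.68), 0.007)]
side (0.025, 0.05) [(np.float64(0.42), 0.027), (np.float64(0.44), 0.027), (np.float64(0.46), 0.042), (np.float64(0.48), 0.045), (np.float64(0.5), 0.011), (np.float64(0.52), 0.013), (np.float64(0.54), 0.022), (np.float64(0.56), 0.026), (np.float64(0.58), 0.052), (np.float64(0.6), 0.177), (np.float64(0.62), 0.179), (np.float64(0.64), 0.176), (np.float64(0.66), 0.006), (np.float64(0.68), 0.007)]
top (-0.078, -0.05) [(np.float64(0.42), 0.0), (np.float64(0.44), 0.0), (np.float64(0.46), 0.0), (np.float64(0.48), 0.0), (np.float64(0.5), 0.0), (np.float64(0.52), 0.0), (np.float64(0.54), 0.0), (np.float64(0.56), 0.0), (np.float64(0.58), 0.0), (np.float64(0.6), 0.0), (np.float64(0.62), 0.0), (np.float64(0.64), 0.0), (np.float64(0.66), 0.0), (np.float64(0.68), 0.0)]
top (0.025, 0.05) [(np.float64(0.42), 0.0), (np.float64(0.44), 0.0), (np.float64(0.46), 0.0), (np.float64(0.48), 0.0), (np.float64(0.5), 0.0), (np.float64(0.52), 0.0), (np.float64(0.54), 0.0), (np.float64(0.56), 0.0), (np.float64(0.58), 0.0), (np.float64(0.6), 0.0), (np.float64(0.62), 0.0), (np.float64(0.64), 0.0), (np.float64(0.66), 0.0), (np.float64(0.68), 0.0)]
```

```bash
python3 -c "
from h import *
save(robot.grab_frame('side'),'s7.png',(200,150,400,300),4)"
```

```text
(no output)
```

View pics/s7.png

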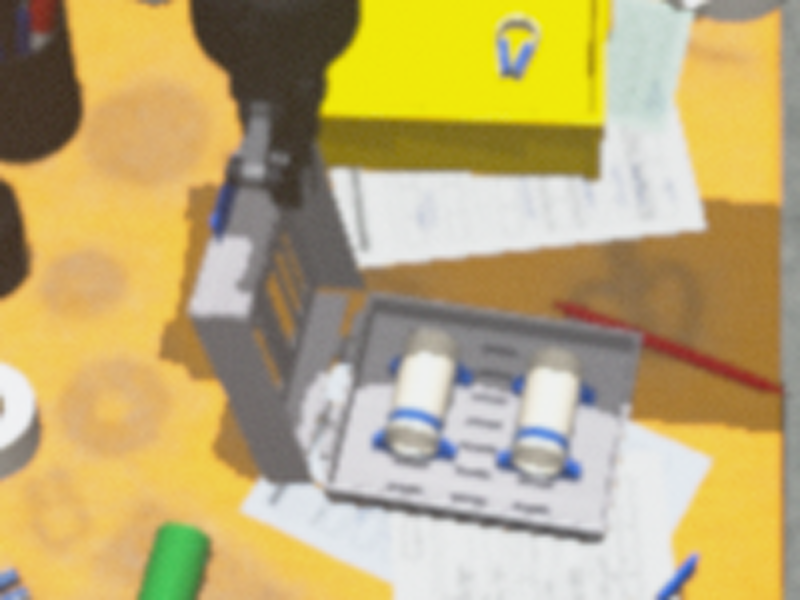

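The finger is at the lid's upper edge at (270,150), with the tab at (222,205). The lid still stands near upright and both mouthpieces are seated. That was the twelfth and last picture, so from here I rely on depth readings. First: where is the tab now?

```bash
cat >> lid.py <<'E'
def tab2():
    F=robot.grab_frame("side");P=pts(F);h=cv2.cvtColor(F["pixels"],cv2.COLOR_RGB2HSV)
    m=(h[...,0]>98)&(h[...,0]<130)&(h[...,1]>70)&(P[...,2]>.03)&(P[...,2]<.24)&(P[...,0]<.72)&(P[...,0]>.4)&(abs(P[...,1]+.015)<.07)
    k,l,s,c=cv2.connectedComponentsWithStats(m.astype(np.uint8))
    for i in range(1,k):
        if s[i,4]>4:q=P[l==i];print(s[i].tolist(),q.mean(0).round(4),q.min(0).round(3),q.max(0).round(3))
E
python3 - <<'E'
from lid import *
tab2()
F=robot.grab_frame("side");P=pts(F)
for u,v in((248,222),(252,217),(256,212),(260,207),(262,200),(264,195),(270,196),(275,200),(260,216),(255,222)):print(u,v,P[v,u].round(4),F["pixels"][v,u])
E
```

```text
[253, 197, 5, 11, 26] [ 0.6401 -0.009   0.1845] [ 0.638 -0.025  0.179] [0.643 0.003 0.19 ]
[298, 252, 12, 5, 29] [0.5457 0.0128 0.0409] [0.534 0.008 0.035] [0.558 0.017 0.045]
[330, 257, 12, 5, 27] [0.4778 0.019  0.0403] [0.466 0.015 0.034] [0.49  0.023 0.045]
248 222 [ 6.815e-01 -8.720e-02  3.000e-04] [180 154 130]
252 217 [0.6427 0.0198 0.1752] [212 208 213]
256 212 [0.6366 0.0071 0.1745] [215 213 217]
260 207 [ 0.6302 -0.0046  0.1756] [137 133 132]
262 200 [ 0.628  -0.0199  0.1781] [138 135 135]
264 195 [0.6086 0.046  0.2822] [104 101  98]
270 196 [0.5988 0.0429 0.2761] [64 58 48]
275 200 [ 0.5987 -0.0011  0.2059] [82 78 73]
260 216 [0.6271 0.0185 0.1782] [199 196 199]
255 222 [0.6353 0.0315 0.1759] [211 208 213]
```

The lid didn't move; the fingertip rode over the tab while still moving upward. I'll go back behind it, settle at z of about 0.16, and push again.

{"method": "send_rows", "body": {
  "targets": [
    {"delta_pos": [-0.9, 0, 0], "turn": [0, 0, 0]},
    {"delta_pos": [-0.9, 0, 0], "turn": [0, 0, 0]},
    {"delta_pos": [-0.9, 0, 0], "turn": [0, 0, 0]},
    {"delta_pos": [0, 0, 0.9], "turn": [0, 0, 0]},
    {"delta_pos": [0, 0, 0.9], "turn": [0, 0, 0]},
    {"delta_pos": [0, 0, 0.9], "turn": [0, 0, 0]},
    {"delta_pos": [0, 0, 0.9], "turn": [0, 0, 0]},
    {"delta_pos": [0, 0, 0.5], "turn": [0, 0, 0]},
    {"delta_pos": [0, 0, 0], "turn": [0, 0, 0]}
  ]
}}

```text
clock: 31.95
tcp_pos: [0.6921, -0.0234, 0.2228]
eef_rot: [0.087, 1.569, -0.083]
contact_force: [-0.3, 0.2, 0.1]
width: 0.004
```

```bash
python3 - <<'E'
from lid import *
st();tab2();plan(np.array([.682,-.024,.158]),toolR(-6.2+180,0))
E
```

```text
t 31.95 tcp [ 0.6921 -0.0234  0.2228] q [-0.03  0.67  0.68  1.59  0.    0.07] F [-0.3  0.2  0.1] w 0.004 x [ 0.     0.002 -1.   ] z [ 0.994 -0.108  0.   ]
[253, 190, 6, 18, 49] [ 0.6395 -0.0154  0.1844] [ 0.636 -0.036  0.177] [0.643 0.001 0.191]
[298, 252, 12, 5, 28] [0.5454 0.0127 0.0408] [0.534 0.009 0.033] [0.558 0.017 0.044]
[330, 257, 12, 4, 26] [0.4782 0.0195 0.0417] [0.466 0.016 0.037] [0.49  0.024 0.049]
rows 4 delta [0.81, -0.02, -0.12] turn [0.0, 0.0, -0.0] | world d mm [ -9.7  -0.6 -64.9] ang 0.1
```

{"method": "send_rows", "body": {
  "targets": [
    {"delta_pos": [0.8, 0, -0.1], "turn": [0, 0, 0]},
    {"delta_pos": [0.9, 0, -0.1], "turn": [0, 0, 0]},
    {"delta_pos": [0.9, 0, -0.1], "turn": [0, 0, 0]},
    {"delta_pos": [0.5, 0, 0], "turn": [0, 0, 0]},
    {"delta_pos": [0, 0, 0], "turn": [0, 0, 0]},
    {"delta_pos": [0, 0, -0.4], "turn": [0, 0, 0]},
    {"delta_pos": [0, 0, -0.4], "turn": [0, 0, 0]},
    {"delta_pos": [0, 0, -0.4], "turn": [0, 0, 0]},
    {"delta_pos": [0, 0, -0.4], "turn": [0, 0, 0]}
  ]
}}

```text
clock: 33.12
tcp_pos: [0.6515, -0.0188, 0.1623]
eef_rot: [0.087, 1.565, -0.083]
contact_force: [3.7, 0.1, 5.7]
width: 0.001
```

```bash
python3 - <<'E'
from lid import *
st();tab2()
E
```

```text
t 33.12 tcp [ 0.6515 -0.0188  0.1623] q [-0.03  0.54  0.32  1.35  0.    0.08] F [3.7 0.1 5.7] w 0.001 x [ 0.005  0.002 -1.   ] z [ 0.994 -0.108  0.004]
[254, 191, 6, 18, 47] [ 0.638  -0.0167  0.1845] [ 0.635 -0.037  0.177] [0.641 0.002 0.19 ]
[298, 252, 12, 5, 29] [0.5457 0.0125 0.0404] [0.534 0.008 0.036] [0.558 0.018 0.047]
[330, 257, 12, 5, 27] [0.4778 0.0195 0.0413] [0.466 0.015 0.036] [0.49  0.022 0.047]
```

The tip is being wedged upward at the lid's corner. I'll back off and tilt the fingers about 24° so they hook inward, then push again.

{"method": "send_rows", "body": {
  "targets": [
    {"delta_pos": [0, 0, 0.6], "turn": [0, 0, 0]},
    {"delta_pos": [0, 0, 0.6], "turn": [0, 0.5, 0]},
    {"delta_pos": [0.1, 0, 0], "turn": [0, 1, 0]},
    {"delta_pos": [0.1, 0, 0], "turn": [0, 1, 0]},
    {"delta_pos": [0.1, 0, 0], "turn": [0, 1, 0]},
    {"delta_pos": [0, 0, 0], "turn": [0, 0.5, 0]},
    {"delta_pos": [0, 0, 0], "turn": [0, 0, 0]}
  ]
}}

```text
clock: 34.05
tcp_pos: [0.6895, -0.0209, 0.1216]
eef_rot: [0.104, 1.842, -0.071]
contact_force: [-0.3, 0.3, -0.9]
width: -0.004
```

```bash
python3 - <<'E'
from lid import *
st();tab2()
E
```

```text
t 34.05 tcp [ 0.6895 -0.0209  0.1216] q [-0.04  1.15  1.35  2.03  0.02  0.06] F [-0.3  0.3 -0.9] w -0.004 x [-0.268  0.035 -0.963] z [ 0.957 -0.103 -0.27 ]
[255, 191, 5, 17, 34] [ 0.637  -0.0154  0.1837] [ 0.635 -0.036  0.177] [0.639 0.001 0.191]
[298, 252, 12, 5, 29] [0.5456 0.0131 0.0413] [0.534 0.009 0.037] [0.558 0.017 0.047]
[330, 257, 12, 5, 25] [0.4773 0.0194 0.041 ] [0.466 0.014 0.037] [0.49  0.023 0.045]
```

{"method": "send_rows", "body": {
  "targets": [
    {"delta_pos": [-0.5, 0, -0.6], "turn": [0, 0, 0]},
    {"delta_pos": [-0.4, 0, -0.5], "turn": [0, 0, 0]},
    {"delta_pos": [0, 0, 0], "turn": [0, 0, 0]}
  ]
}}

```text
clock: 34.48
tcp_pos: [0.6758, -0.0194, 0.1563]
eef_rot: [0.104, 1.822, -0.071]
contact_force: [0.5, 0.1, -0.3]
width: -0.001
```

```bash
python3 - <<'E'
from lid import *
st();tab2()
E
```

```text
t 34.48 tcp [ 0.6758 -0.0194  0.1563] q [-0.04  1.03  1.17  1.97  0.02  0.06] F [ 0.5  0.1 -0.3] w -0.001 x [-0.249  0.034 -0.968] z [ 0.962 -0.103 -0.251]
[255, 191, 5, 17, 34] [ 0.637  -0.0159  0.1844] [ 0.635 -0.034  0.177] [ 0.639 -0.     0.19 ]
[298, 252, 12, 5, 27] [0.5455 0.0127 0.041 ] [0.534 0.007 0.035] [0.558 0.018 0.047]
[330, 257, 11, 4, 22] [0.4786 0.0197 0.0422] [0.468 0.016 0.037] [0.49  0.023 0.047]
```

{"method": "send_rows", "body": {
  "targets": [
    {"delta_pos": [0.2, 0, -0.4], "turn": [0, 0.5, 0]},
    {"delta_pos": [0.25, 0, -0.4], "turn": [0, 0.5, 0]},
    {"delta_pos": [0.2, 0, -0.4], "turn": [0, 0.4, 0]},
    {"delta_pos": [0.1, 0, -0.4], "turn": [0, 0, 0]}
  ]
}}

```text
clock: 35.02
tcp_pos: [0.6274, -0.0149, 0.1425]
eef_rot: [0.112, 1.942, -0.064]
contact_force: [1.7, -0.1, 1.0]
width: -0.0
```

```bash
python3 - <<'E'
from lid import *
st();tab2()
E
```

```text
t 35.02 tcp [ 0.6274 -0.0149  0.1425] q [-0.04  1.01  1.04  1.98  0.03  0.06] F [ 1.7 -0.1  1. ] w -0.0 x [-0.362  0.048 -0.931] z [ 0.926 -0.098 -0.365]
[263, 191, 6, 18, 34] [ 0.6201 -0.0114  0.1897] [ 0.617 -0.034  0.172] [0.626 0.004 0.195]
[298, 252, 12, 5, 30] [0.5456 0.0126 0.0408] [0.534 0.007 0.037] [0.558 0.018 0.046]
[330, 257, 12, 4, 24] [0.4777 0.0194 0.0414] [0.466 0.017 0.037] [0.49  0.023 0.045]
```

The lid is now following the fingers with about 2 N. I'll continue along the arc.

{"method": "send_rows", "body": {
  "targets": [
    {"delta_pos": [0.11, 0, -0.56], "turn": [0, 0, 0]},
    {"delta_pos": [0.11, 0, -0.56], "turn": [0, 0, 0]},
    {"delta_pos": [0.11, 0, -0.56], "turn": [0, 0, 0]},
    {"delta_pos": [0.21, 0, -0.54], "turn": [0, 0, 0]},
    {"delta_pos": [0.21, 0, -0.54], "turn": [0, 0, 0]},
    {"delta_pos": [0.21, 0, -0.54], "turn": [0, 0, 0]}
  ]
}}

```text
clock: 35.83
tcp_pos: [0.5624, -0.0076, 0.1522]
eef_rot: [0.112, 1.93, -0.064]
contact_force: [1.5, -0.3, -1.1]
width: 0.0
```

```bash
python3 - <<'E'
from lid import *
st();tab2()
E
```

```text
t 35.83 tcp [ 0.5624 -0.0076  0.1522] q [-0.03  0.75  0.58  1.76  0.04  0.07] F [ 1.5 -0.3 -1.1] w 0.0 x [-0.351  0.047 -0.935] z [ 0.93  -0.099 -0.354]
[298, 195, 6, 19, 42] [ 0.5513 -0.0075  0.1884] [ 0.547 -0.03   0.18 ] [0.555 0.013 0.196]
[299, 252, 11, 5, 23] [0.5437 0.0131 0.0411] [0.534 0.009 0.037] [0.556 0.018 0.046]
[330, 257, 12, 5, 27] [0.4778 0.0193 0.041 ] [0.466 0.013 0.033] [0.49  0.025 0.047]
```

{"method": "send_rows", "body": {
  "targets": [
    {"delta_pos": [0.3, 0, -0.5], "turn": [0, 0, 0]},
    {"delta_pos": [0.36, 0, -0.47], "turn": [0, 0, 0]},
    {"delta_pos": [0.36, 0, -0.47], "turn": [0, 0, 0]},
    {"delta_pos": [0.45, 0, -0.4], "turn": [0, 0, 0]},
    {"delta_pos": [0.48, 0, -0.33], "turn": [0, 0, 0]},
    {"delta_pos": [0.48, 0, -0.33], "turn": [0, 0, 0]}
  ]
}}

```text
clock: 36.62
tcp_pos: [0.503, -0.0005, 0.1278]
eef_rot: [0.112, 1.921, -0.064]
contact_force: [-0.1, -0.9, 1.3]
width: -0.006
```

```bash
python3 - <<'E'
from lid import *
st();tab2()
E
```

```text
t 36.62 tcp [ 5.030e-01 -5.000e-04  1.278e-01] q [-0.03  0.6   0.25  1.58  0.04  0.07] F [-0.1 -0.9  1.3] w -0.006 x [-0.342  0.047 -0.938] z [ 0.933 -0.099 -0.345]
[327, 209, 10, 19, 112] [ 0.4904 -0.0019  0.1559] [ 0.483 -0.027  0.14 ] [0.498 0.018 0.165]
[330, 257, 12, 5, 26] [0.4773 0.0194 0.041 ] [0.466 0.014 0.035] [0.49  0.026 0.048]
```

The tip has sunk about 12 mm below the lid's top plane, so it has probably entered a slot. I'll back out and press on the solid edge at the tab instead, so the finger can't reach the mouthpieces.

{"method": "send_rows", "body": {
  "targets": [
    {"delta_pos": [-0.8, 0, 0], "turn": [0, 0, 0]},
    {"delta_pos": [-1, 0, 0], "turn": [0, 0, 0]},
    {"delta_pos": [-0.8, 0, 0], "turn": [0, 0, 0]},
    {"delta_pos": [0, 0, 0], "turn": [0, 0, 0]}
  ]
}}

```text
clock: 37.17
tcp_pos: [0.5233, -0.0031, 0.1791]
eef_rot: [0.111, 1.919, -0.063]
contact_force: [0.4, 0.1, -0.1]
width: 0.001
```

```bash
python3 - <<'E'
from lid import *
st();tab2()
h=toolR(-6.2+180,0);M=h@R.from_rotvec([0,np.radians(20),0]).as_matrix()
plan(np.array([.492,-.003,.182]),M)
E
```

```text
t 37.17 tcp [ 0.5233 -0.0031  0.1791] q [-0.03  0.63  0.44  1.73  0.04  0.07] F [ 0.4  0.1 -0.1] w 0.001 x [-0.341  0.047 -0.939] z [ 0.934 -0.099 -0.344]
[328, 209, 9, 19, 109] [ 0.4894 -0.0023  0.1553] [ 0.482 -0.025  0.146] [0.497 0.019 0.163]
[330, 257, 12, 5, 26] [0.4773 0.0196 0.0412] [0.466 0.016 0.037] [0.49  0.026 0.046]
rows 2 delta [0.18, -0.08, -0.75] turn [0.01, -0.02, -0.05] | world d mm [-30.9   0.    3.5] ang 0.6
```

{"method": "send_rows", "body": {
  "targets": [
    {"delta_pos": [0.18, 0, -0.75], "turn": [0, 0, 0]},
    {"delta_pos": [0.18, 0, -0.75], "turn": [0, 0, 0]},
    {"delta_pos": [0, 0, 0], "turn": [0, 0, 0]},
    {"delta_pos": [0.6, 0, 0.2], "turn": [0, 0, 0]},
    {"delta_pos": [0.5, 0, 0], "turn": [0, 0, 0]},
    {"delta_pos": [0.6, 0, -0.3], "turn": [0, 0, 0]}
  ]
}}

```text
clock: 37.98
tcp_pos: [0.4788, 0.002, 0.1458]
eef_rot: [0.111, 1.923, -0.064]
contact_force: [0.7, 1.1, -0.3]
width: -0.001
```

```bash
python3 - <<'E'
from lid import *
st();tab2()
E
```

```text
t 37.98 tcp [0.4788 0.002  0.1458] q [-0.02  0.54  0.2   1.58  0.04  0.08] F [ 0.7  1.1 -0.3] w -0.001 x [-0.344  0.047 -0.938] z [ 0.933 -0.099 -0.347]
[328, 219, 7, 9, 53] [0.4907 0.0089 0.1551] [ 0.485 -0.004  0.145] [0.497 0.018 0.163]
[330, 257, 12, 5, 26] [0.4773 0.0196 0.0412] [0.466 0.017 0.032] [0.49  0.023 0.048]
```

{"method": "send_rows", "body": {
  "targets": [
    {"delta_pos": [0.5, 0, -0.05], "turn": [0, 0, 0]},
    {"delta_pos": [0.6, 0, -0.2], "turn": [0, 0, 0]}
  ]
}}

```text
clock: 38.28
tcp_pos: [0.465, 0.0037, 0.1248]
eef_rot: [0.111, 1.925, -0.064]
contact_force: [0.0, -1.0, 1.4]
width: -0.002
```

```bash
python3 - <<'E'
from lid import *
st();tab2()
E
```

```text
t 38.27 tcp [0.465  0.0037 0.1248] q [-0.02  0.52  0.12  1.52  0.04  0.08] F [ 0.  -1.   1.4] w -0.002 x [-0.347  0.047 -0.937] z [ 0.932 -0.099 -0.35 ]
[335, 226, 8, 7, 45] [0.4764 0.0126 0.1412] [0.469 0.004 0.127] [0.482 0.019 0.152]
[336, 258, 6, 4, 12] [0.4717 0.0207 0.0407] [0.466 0.017 0.037] [0.477 0.023 0.045]
```

{"method": "send_rows", "body": {
  "targets": [
    {"delta_pos": [0.51, 0, -0.16], "turn": [0, 0, 0]},
    {"delta_pos": [0.51, 0, -0.16], "turn": [0, 0, 0]},
    {"delta_pos": [0.51, 0, -0.16], "turn": [0, 0, 0]},
    {"delta_pos": [0.51, 0, -0.12], "turn": [0, 0, 0]}
  ]
}}

```text
clock: 38.83
tcp_pos: [0.4383, 0.0069, 0.0882]
eef_rot: [0.111, 1.926, -0.064]
contact_force: [0.8, -0.2, 0.5]
width: 0.0
```

```bash
python3 - <<'E'
from lid import *
st();tab2()
E
```

```text
t 38.83 tcp [0.4383 0.0069 0.0882] q [-0.02  0.49 -0.03  1.41  0.04  0.08] F [ 0.8 -0.2  0.5] w 0.0 x [-0.348  0.047 -0.936] z [ 0.931 -0.099 -0.351]
[347, 238, 8, 7, 46] [0.4494 0.0168 0.1066] [0.443 0.008 0.082] [0.457 0.023 0.119]
```

{"method": "send_rows", "body": {
  "targets": [
    {"delta_pos": [0.57, 0, -0.02], "turn": [0, 0, 0]},
    {"delta_pos": [0.57, 0, 0.01], "turn": [0, 0, 0]},
    {"delta_pos": [0.5, 0, 0.05], "turn": [0, 0, 0]}
  ]
}}

```text
clock: 39.25
tcp_pos: [0.424, 0.0087, 0.0546]
eef_rot: [0.112, 1.931, -0.064]
contact_force: [-2.7, 0.2, 2.0]
width: -0.002
```

{"method": "send_rows", "body": {
  "targets": [
    {"delta_pos": [0.4, 0, 0.08], "turn": [0, 0, 0]}
  ]
}}

```text
clock: 39.38
tcp_pos: [0.4215, 0.0089, 0.0458]
eef_rot: [0.112, 1.933, -0.064]
contact_force: [-7.1, 0.6, 2.5]
width: 0.001
```

```bash
python3 - <<'E'
from lid import *
st();tab2()
E
```

```text
t 39.38 tcp [0.4215 0.0089 0.0458] q [-0.01  0.5  -0.13  1.3   0.04  0.09] F [-7.1  0.6  2.5] w 0.001 x [-0.354  0.047 -0.934] z [ 0.929 -0.098 -0.357]
[355, 251, 8, 6, 44] [0.4315 0.0181 0.0633] [0.424 0.01  0.059] [0.439 0.025 0.07 ]
[304, 254, 6, 2, 8] [0.539  0.0144 0.0415] [0.534 0.012 0.036] [0.545 0.019 0.047]
[331, 257, 10, 3, 21] [0.4784 0.0193 0.0425] [0.469 0.016 0.039] [0.488 0.022 0.047]
```

{"method": "send_rows", "body": {
  "targets": [
    {"delta_pos": [0.1, 0, -0.12], "turn": [0, 0, 0]},
    {"delta_pos": [0.28, 0, 0.08], "turn": [0, 0, 0]},
    {"delta_pos": [0.28, 0, 0.1], "turn": [0, 0, 0]}
  ]
}}

```text
clock: 39.8
tcp_pos: [0.4167, 0.0096, 0.0312]
eef_rot: [0.112, 1.935, -0.064]
contact_force: [-8.9, 1.0, 4.6]
width: 0.002
```

```bash
python3 - <<'E'
from lid import *
st();tab2()
E
```

```text
t 39.8 tcp [0.4167 0.0096 0.0312] q [-0.01  0.51 -0.16  1.26  0.04  0.09] F [-8.9  1.   4.6] w 0.002 x [-0.356  0.047 -0.933] z [ 0.928 -0.098 -0.359]
[356, 255, 7, 6, 37] [0.4289 0.0193 0.0506] [0.423 0.012 0.045] [0.436 0.026 0.058]
```

The tab reads about 0.0475 m, so the lid is nearly shut. I'll lift off, straighten the fingers and give one vertical press on the front edge.

{"method": "send_rows", "body": {
  "targets": [
    {"delta_pos": [-0.6, 0, -0.25], "turn": [0, 0, 0]},
    {"delta_pos": [-0.93, 0, -0.36], "turn": [0, 0, 0]},
    {"delta_pos": [-0.6, 0, 0], "turn": [0, -0.9, 0]},
    {"delta_pos": [0, 0, 0.3], "turn": [0, -0.9, 0]},
    {"delta_pos": [0, 0, 0.3], "turn": [0, -0.9, 0]},
    {"delta_pos": [0, 0, 0.3], "turn": [0, -0.8, 0]},
    {"delta_pos": [0, 0, 0], "turn": [0, 0, 0]}
  ]
}}

```text
clock: 40.72
tcp_pos: [0.4427, 0.0066, 0.077]
eef_rot: [0.093, 1.55, -0.079]
contact_force: [0.2, -1.0, 0.2]
width: -0.002
```

```bash
python3 - <<'E'
from lid import *
st();tab();tab2();plan(np.array([.438,.002,.062]),toolR(-6.2+180,0))
E
```

```text
t 40.73 tcp [0.4427 0.0066 0.077 ] q [ 0.01  0.15 -0.46  0.94  0.01  0.12] F [ 0.2 -1.   0.2] w -0.002 x [ 0.019  0.008 -1.   ] z [ 0.994 -0.109  0.018]
side tab 112 [0.4275 0.0045 0.0495] angle 0.017
top no tab
[356, 243, 9, 18, 117] [0.4276 0.0045 0.0494] [ 0.42  -0.018  0.044] [0.436 0.026 0.057]
rows 1 delta [0.71, -0.26, -0.25] turn [-0.01, 0.15, -0.09] | world d mm [ -5.4  -4.6 -14.3] ang 1.0
```

{"method": "send_rows", "body": {
  "targets": [
    {"delta_pos": [0.6, -0.2, -0.25], "turn": [0, 0.1, -0.09]},
    {"delta_pos": [0.5, 0, 0], "turn": [0, 0, 0]},
    {"delta_pos": [0.3, 0, 0], "turn": [0, 0, 0]}
  ]
}}

```text
clock: 41.25
tcp_pos: [0.4382, 0.0028, 0.0455]
eef_rot: [0.086, 1.569, -0.087]
contact_force: [-1.3, -0.0, -0.3]
width: -0.001
```

{"method": "send_rows", "body": {
  "targets": [
    {"delta_pos": [0.3, 0, 0], "turn": [0, 0, 0]}
  ]
}}

```text
clock: 41.38
tcp_pos: [0.4381, 0.0028, 0.0388]
eef_rot: [0.086, 1.569, -0.087]
contact_force: [-0.5, 0.8, 0.2]
width: -0.001
```

{"method": "send_rows", "body": {
  "targets": [
    {"delta_pos": [0.15, 0, 0], "turn": [0, 0, 0]},
    {"delta_pos": [0, 0, 0], "turn": [0, 0, 0]}
  ]
}}

```text
clock: 41.62
tcp_pos: [0.4378, 0.0029, 0.0351]
eef_rot: [0.086, 1.57, -0.087]
contact_force: [-0.0, -0.1, 0.5]
width: 0.005
```

{"method": "send_rows", "body": {
  "targets": [
    {"delta_pos": [0.15, 0, 0], "turn": [0, 0, 0]}
  ]
}}

```text
clock: 41.75
tcp_pos: [0.4381, 0.0029, 0.0323]
eef_rot: [0.086, 1.569, -0.087]
contact_force: [0.4, 0.2, -0.1]
width: 0.0
```

```bash
python3 - <<'E'
from lid import *
st();tab2()
F=robot.grab_frame("side");P=pts(F);X,Y,Z=np.moveaxis(P,2,0)
s=robot.read_state()["tcp_pos"]
m=(abs(X-s[0])<.02)&(abs(Y-s[1])<.022)&(Z>.03)&(Z<.14);q=P[m]
for a in np.arange(.03,.13,.006):
    b=q[(q[:,2]>a)&(q[:,2]<a+.006)]
    if len(b):print(round(a,3),len(b),b.min(0).round(3),b.max(0).round(3))
E
```

```text
t 41.75 tcp [0.4381 0.0029 0.0323] q [ 0.01  0.21 -0.52  0.85 -0.    0.12] F [ 0.4  0.2 -0.1] w 0.0 x [-0.    -0.001 -1.   ] z [ 0.994 -0.11  -0.   ]
[356, 243, 9, 18, 84] [0.4269 0.011  0.0551] [ 0.419 -0.016  0.044] [0.436 0.046 0.143]
0.042 30 [ 0.419 -0.017  0.045] [0.437 0.024 0.048]
0.048 93 [ 0.419 -0.017  0.048] [0.457 0.024 0.054]
0.054 28 [ 0.436 -0.007  0.054] [0.458 0.025 0.059]
0.09 1 [0.426 0.01  0.092] [0.426 0.01  0.092]
0.096 3 [0.431 0.01  0.1  ] [0.451 0.017 0.102]
0.102 14 [0.425 0.01  0.102] [0.451 0.018 0.108]
0.108 12 [ 0.426 -0.002  0.109] [0.449 0.024 0.114]
0.114 11 [0.427 0.015 0.114] [0.452 0.021 0.119]
0.12 14 [0.424 0.014 0.12 ] [0.456 0.02  0.126]
0.126 7 [0.422 0.009 0.126] [0.454 0.02  0.132]
```

```bash
python3 - <<'E'
from lid import *
F=robot.grab_frame("side");s=robot.read_state()["tcp_pos"];P=pts(F)
for dz in(0,.01,.015,.02,.03,.04,.05,.06,.07,.08,.1):
    p=s+[0,0,dz];c=rot(F).T@(p-F["position"]);n=np.array([c[0],-c[1]])/-c[2];r2=n@n
    K=F["mtx"];u,v=(n*(1+F["k1"]*r2)*K[0,0]+[K[0,2],K[1,2]]).round().astype(int)
    print(dz,(u,v),"zmap",F["z_map"][v,u].round(3),"exp",(-c[2]).round(3),F["pixels"][v,u],P[v,u].round(3))
E
```

```text
0 (np.int64(355), np.int64(255)) zmap 1.231 exp 1.256 [122 124 136] [0.438 0.016 0.054]
0.01 (np.int64(355), np.int64(253)) zmap 1.228 exp 1.248 [112 112 118] [0.438 0.014 0.059]
0.015 (np.int64(355), np.int64(251)) zmap 1.132 exp 1.244 [ 98  99 102] [0.441 0.062 0.142]
0.02 (np.int64(355), np.int64(250)) zmap 1.132 exp 1.239 [126 127 129] [0.442 0.061 0.144]
0.03 (np.int64(356), np.int64(247)) zmap 1.127 exp 1.231 [152 154 156] [0.44  0.058 0.151]
0.04 (np.int64(356), np.int64(245)) zmap 1.125 exp 1.223 [130 132 135] [0.44  0.056 0.154]
0.05 (np.int64(356), np.int64(242)) zmap 1.124 exp 1.215 [128 131 134] [0.441 0.052 0.158]
0.06 (np.int64(356), np.int64(240)) zmap 1.131 exp 1.206 [129 131 137] [0.441 0.045 0.155]
0.07 (np.int64(357), np.int64(237)) zmap 1.129 exp 1.198 [112 114 117] [0.439 0.041 0.16 ]
0.08 (np.int64(357), np.int64(234)) zmap 1.127 exp 1.19 [93 93 95] [0.44  0.038 0.165]
0.1 (np.int64(358), np.int64(229)) zmap 1.11 exp 1.173 [51 47 47] [0.439 0.039 0.184]
```

My readings so far fit the shut fingertips ending about 17 mm short of the TCP, so contact on the lid should be imminent. I'll keep pressing in 2 mm steps and watch the force.

{"method": "send_rows", "body": {
  "targets": [
    {"delta_pos": [0.15, 0, 0], "turn": [0, 0, 0]}
  ]
}}

```text
clock: 42.02
tcp_pos: [0.4382, 0.0029, 0.0303]
eef_rot: [0.086, 1.569, -0.087]
contact_force: [-21.5, -0.2, 70.7]
width: -0.004
```

{"method": "send_rows", "body": {
  "targets": [
    {"delta_pos": [0.12, 0, 0], "turn": [0, 0, 0]}
  ]
}}

```text
clock: 42.15
tcp_pos: [0.4383, 0.0029, 0.0301]
eef_rot: [0.086, 1.568, -0.087]
contact_force: [-30.5, -0.3, 78.6]
width: 0.001
```

That is a solid 70–79 N against the closed lid, under the 120 N wrist limit, so it is fully shut. I'll retract straight up and away.

{"method": "send_rows", "body": {
  "targets": [
    {"delta_pos": [-0.4, 0, 0], "turn": [0, 0, 0]},
    {"delta_pos": [-0.9, 0, 0], "turn": [0, 0, 0]},
    {"delta_pos": [-1, 0, 0], "turn": [0, 0, 0]},
    {"delta_pos": [-1, 0, 0], "turn": [0, 0, 0]},
    {"delta_pos": [-1, 0, 0], "turn": [0, 0, 0]},
    {"delta_pos": [-1, 0, 0], "turn": [0, 0, 0]},
    {"delta_pos": [-1, 0, 0], "turn": [0, 0, 0]},
    {"delta_pos": [-1, 0, 0], "turn": [0, 0, 0]},
    {"delta_pos": [-0.5, 0, 0], "turn": [0, 0, 0]},
    {"delta_pos": [0, 0, 0], "turn": [0, 0, 0]}
  ]
}}

```text
clock: 43.4
tcp_pos: [0.4382, 0.003, 0.1922]
eef_rot: [0.086, 1.565, -0.086]
contact_force: [-0.6, -0.0, -0.8]
width: 0.003
```

```bash
python3 - <<'E'
from lid import *
import pickle
st();tab();tab2()
F=robot.grab_frame("side");P=pts(F);X,Y,Z=np.moveaxis(P,2,0);f0=pickle.load(open("side.pkl","rb"))
for nm,x0,x1,y0,y1 in(("lid front",.435,.46,-.05,.06),("lid back",.55,.575,-.06,.04)):
    q=Z[(X>x0)&(X<x1)&(Y>y0)&(Y<y1)];print(nm,np.percentile(q,[50,90,98]).round(4))
h=cv2.cvtColor(F["pixels"],cv2.COLOR_RGB2HSV)
m=(h[...,0]>98)&(h[...,0]<130)&(h[...,1]>90)
for nm,mm in(("tongs",m&(np.hypot(X-.42,Y-.17)<.13)&(Z>.045)&(Z<.08)),("clip",m&(abs(X-.545)<.07)&(abs(Y+.28)<.09)&(Z<.04)),("bands",m&(X>.45)&(X<.57)&(abs(Y)<.05)&(Z<.048))):
    k,l,s,c=cv2.connectedComponentsWithStats(mm.astype(np.uint8))
    for i in range(1,k):
        if s[i,4]>5:print(nm,s[i,4],P[l==i].mean(0).round(4))
q=P[(h[...,0]<8)&(h[...,1]>80)&(X>.6)&(Y<-.25)&(Z>.1)&(X<.85)];print("pump",q.mean(0).round(4))
E
```

```text
t 43.4 tcp [0.4382 0.003  0.1922] q [ 0.01  0.09 -0.23  1.25 -0.    0.12] F [-0.6 -0.  -0.8] w 0.003 x [ 0.004 -0.001 -1.   ] z [ 0.994 -0.109  0.004]
side tab 119 [0.4275 0.0055 0.0494] angle 0.016
top no tab
[356, 243, 9, 18, 124] [0.4274 0.0045 0.0496] [ 0.419 -0.018  0.045] [0.436 0.026 0.054]
lid front [0.4392 0.5731 0.5888]
lid back [0.0515 0.0557 0.0579]
tongs 28 [0.4076 0.1094 0.0569]
tongs 13 [0.4194 0.1364 0.0462]
tongs 28 [0.36   0.1468 0.0596]
tongs 9 [0.407  0.145  0.0475]
tongs 6 [0.3989 0.1549 0.0463]
tongs 6 [0.3781 0.17   0.0468]
tongs 7 [0.4699 0.2051 0.0599]
tongs 33 [0.4401 0.2265 0.0554]
clip 7 [ 0.5047 -0.2584  0.0162]
pump [ 0.7292 -0.3217  0.1612]
```

```bash
python3 -c "
from cell import robot
print(robot.hand_in())"
```

```text
the job is handed in; nothing more can be done
None
```

The job is handed in at about 43.5 s of the 69 s limit, and the last checks show everything done as asked. I had used all 12 picture views before the lid was shut, so the final checks are depth and colour readings only.

- **Mouthpiece:** I lifted it out of the tub with the tongs and lowered it onto the V supports of the front cradle before opening the jaws. Its top is level with the other mouthpiece. The gripper and arm did not touch it as far as I could see.
- **Tongs:** they are back on their rest, jaws and grips within about 2 mm of where they lay.
- **Lid:** the tab reads 0.0495 m against the nominal 0.047 m. That camera read 2–3 mm high elsewhere, so I take it as shut. The tab did not move any further under the final press.
- **Left alone:** the nose clip is still in the tub, and the sanitiser's pump head is where it was. The other mouthpiece was last seen in its cradle before the lid closed.

Three things did not go smoothly while closing the lid:

- **First pushes:** two early pushes failed; one rode over the tab and the other wedged at the lid's corner. The first contact reached about 34 N, before I tilted the fingers to hook the lid.
- **Fingertip position:** shut, the fingertips seemed to end about 17 mm short of the stated TCP.
- **Final press:** it hit the closed lid stiffly, reaching about 84 N in total at the wrist through the fingertips. That is under the 120 N limit.

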